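# Load the contact-resistance bench

## Task

Load this batch for measurement: hang every bracket on the rack's pins by whichever of its three holes lets it hang level, and balance every flat bar level on top of a domed contact, one bar to a dome. When all of them are in place, at rest and let go, press the start button on the hand box fully down; at the end everything must still be in place. Leave the other things on the bench alone.

Things in the scene. Friction and masses are not known exactly. Their poses are not given: they have to be found in the camera images.
- bracket1_tab (a point): uniform aluminium angled bracket, upright on its flange (or absent). Point: tab centre, 94 mm above the underside; z up, y along the hole row, x across the plate. In mm (own y; height): tab -15..15; 84..104. Cross-bar -50..50; 60..84, holes d 14 at y -24, 0, 24, height 72. Leg -50..-24; 10..60. These are 8 thick. Flange -71.6..-1.6; 0..10, 40 wide in x. All centred on x = 0.
- bracket2_tab (a point): uniform aluminium angled bracket, upright on its flange (or absent). Point: tab centre, 94 mm above the underside; z up, y along the hole row, x across the plate. In mm (own y; height): tab -15..15; 84..104. Cross-bar -50..50; 60..84, holes d 14 at y -24, 0, 24, height 72. Leg -50..-24; 10..60. These are 8 thick. Flange -34.6..61.4; 0..10, 30 wide in x. All centred on x = 0.
- bracket3_tab (a point): uniform aluminium angled bracket, upright on its flange (or absent). Point: tab centre, 94 mm above the underside; z up, y along the hole row, x across the plate. In mm (own y; height): tab -15..15; 84..104. Cross-bar -50..50; 60..84, holes d 14 at y -24, 0, 24, height 72. Leg 7..33; 10..60. These are 8 thick. Flange -3.7..80.3; 0..10, 44 wide in x. All centred on x = 0.
- pin1 (a point): a level steel pin, 6 mm thick, of the fixed hanging rack: 3 pins 160 mm apart in y, 200 mm above the table. Point: on the pin's axis, 30 mm from its free end, which points to the point's -x. The rack's cross-rail, 14 mm square, at pin height, begins 53 mm from the point to +x; its posts stand below the rail, 80 mm either side of the middle pin. Nothing is higher than the rail.
- pin2 (a point): a level steel pin, 6 mm thick, of the fixed hanging rack: 3 pins 160 mm apart in y, 200 mm above the table. Point: on the pin's axis, 30 mm from its free end, which points to the point's -x. The rack's cross-rail, 14 mm square, at pin height, begins 53 mm from the point to +x; its posts stand below the rail, 80 mm either side of the middle pin. Nothing is higher than the rail.
- pin3 (a point): a level steel pin, 6 mm thick, of the fixed hanging rack: 3 pins 160 mm apart in y, 200 mm above the table. Point: on the pin's axis, 30 mm from its free end, which points to the point's -x. The rack's cross-rail, 14 mm square, at pin height, begins 53 mm from the point to +x; its posts stand below the rail, 80 mm either side of the middle pin. Nothing is higher than the rail.
- bar1_mid (a point): a flat aluminium sample bar, 110 x 30 x 14 mm, lying flat on the table. The point is its centre (7 mm above its underside): x along its length, y across its width, z through its thickness. It may be absent.
- bar2_mid (a point): a flat aluminium sample bar, 110 x 30 x 14 mm, lying flat on the table. The point is its centre (7 mm above its underside): x along its length, y across its width, z through its thickness. It may be absent.
- dome1_top (a point): a fixed polished steel domed contact, a half ball of 50 mm radius on the table. The point is the very top of the dome, 50 mm above the table; z up.
- dome2_top (a point): a fixed polished steel domed contact, a half ball of 50 mm radius on the table. The point is the very top of the dome, 50 mm above the table; z up.
- start_top (a point): the white round start button, 28 mm across, on top of the fixed grey hand box (80 x 60 x 30 mm); the point is the centre of the button's top face.
- start (a joint): travel of the start button in m: 0 released, 0.006 fully down; a spring returns it, 5 N hold it fully down.
- can: bystander: a spray can, 52 mm across, 120 mm tall. Origin at its underside's centre. To be left alone.
- jar: bystander: an amber jar, 56 mm across, 70 mm tall. Origin at its underside's centre. To be left alone.
- driver: bystander: a screwdriver lying on the table. To be left alone.
- tape: bystander: a roll of tape lying flat, 64 mm across, 20 mm high. Origin at its underside's centre. To be left alone.
- dish: bystander: a white open dish, 90 x 120 x 25 mm. Origin at its underside's centre. To be left alone.
- mug: bystander: a white mug, 76 mm across, 90 mm tall. Origin at its underside's centre. To be left alone.
- casebox: bystander: a closed grey case, 100 x 70 x 35 mm. Origin at its underside's centre. To be left alone.
There are look-alikes about, which are no part of the job. What is shaped like the part that bears bracket3_tab but purple or turquoise is not meant. Leave any pink look-alike of the part that bears bracket1_tab alone.

How it is judged:
By the outcome, as a careful person would: the job done as asked, in the order asked, and still so for the second after the job is handed in, with the robot touching nothing.
Of bracket1, bracket2, bracket3, bar1, bar2 only 4 to 5 are there at a start; the rules pass over those that are not, and their reading is None.
At some moment in a run one of bar1, bar2 may be knocked a few centimetres aside while the robot is not near it.
It also fails if it takes over 200 s, if anything falls off the work surface, if the arm or the gripper's body presses on something with over 40 N, if the wrist force passes 120 N, or if a joint passes its speed limit or range.

## Robot

A 7-joint arm with a two-finger parallel gripper is mounted at the origin on the work surface. World frame = base frame: x ahead of the robot, y to its left, z up, the work surface at z = 0. Lengths are in m, angles in degrees, forces in N, time in s.
With the tool pointing down it reaches from about 0.425 to 0.875 m from the base axis. Payload 4.7 kg.
Tool frame: the origin (TCP) lies at the very end of the fingers, on their centre line; the grasp point (between the pads) lies behind it (env.pinch_z is the z of the grasp point in the tool frame, in m); z points along the fingers, y is the direction in which the jaws open and shut (so a half turn about z gives the same grasp; the last joint's range is limited). The gripper opens to 87 mm and grips with 3 to 60 N. Pads are 19 mm wide; open, the fingers measure 117 mm over their backs; the gripper's body (75 mm by 190 mm) begins 51 mm behind the grasp point.
Start: joints at [78.1, 18.392, -4.016, 83.108, 1.295, 78.541, -3.26], TCP at [0.143, -0.634, 0.223] pointing down, gripper open.
Joint ranges: [-163.93, 163.93], [-17.29, 119.83], [-79.2, 71.16], [3.27, 140.29], [-89.18, 269.18], [5.43, 117.66], [-154.24, 154.24]. Speed limits (degrees/s): [147.25, 147.25, 180, 180, 180, 180, 180].

## Interface

Orientations are given as [roll, pitch, yaw] about the fixed x, y, z axes, in that order (R = Rz(yaw) Ry(pitch) Rx(roll)).
In Python, from cell import readout, read_camera, env gives the robot as it stands. The module is installed in compiled form; this text tells all that it offers.
- The arm moves only by the tool servo_tool, never from a script. Its argument "plan" is a list that holds one entry, the list of rows, each a list of 5 numbers: the finger opening in m, from 0 to 0.087, then the shift along the tool's x, y, z in m, then the turn about the tool's z in rad. In form: [[[jaw, x, y, z, yaw], ...]]. A call has 1 to 12 rows; each row is the pose to reach, as a shift and turn from the pose measured when the call began, along the tool's axes at that moment; what a row does not reach only later rows make up. A row lasts 1/12 s, in which the tool goes at most 41.7 mm and 7.16 degrees, less where a joint would pass 70% of its speed; a pose out of reach is approached as far as the arm can. A call with a gripper value outside its range is refused whole. The fingers move at their own pace and stop on an object; "force" is the grip in N (left out, the last holds). Time passes only in rows, so rows that repeat a pose let the fingers close. It gives the time, the measured TCP pose, the force and the opening at its end, in the units of the state.
- readout.get_obs(): the state, without advancing time (a new reading comes with each control period).
- read_camera(name): name is "scene" or "side" or "wrist"; returns a dict with "image" (480x640x3 uint8, red, green, blue), "range_z" (480x640 float32, m along the optical axis (not along the pixel's ray), 0 where there is no reading), "mtx" (3x3 intrinsics, pixels), "camera_from_world" (4x4, takes a point from world to camera coordinates). Camera axes: x right, y up, looking along -z (the intrinsics and any distortion apply to the point x, -y, -z); pixel columns grow to the right and rows downward; lengths in m; the calibration is good to about 2 mm. A picture is of the moment at which its call begins.
- env.sign_off(): hands the job in, once; it reports no verdict.
The state is a dict: "time_s": time; "qpos": joint angles; "joint_velocities": joint speeds; "effort": joint torques, N m; "tool_pos": TCP position; "tool_rot": TCP orientation; "force": force on the tool from outside, world axes, zero at the start; "wrist_torque": the same for the moment, N m; "grip_width": finger opening in m.
Only numpy, scipy, OpenCV 4.12 (cv2) and the standard library are available. Lean on these libraries where they do the work, as an engineer would, in place of code of your own. Each camera call takes 0.05 s, during which the arm holds its last target. There are 200 camera calls.

## Working session

There is one attempt and no reset: what is moved stays moved. The work goes in short steps, Python scripts to look and compute and a tool call to move; the robot and the scene stay as the last step left them, time stands still between calls to the robot, and variables do not carry over. Pictures are saved under pics/ and viewed, about 12 in all and at most 16, crops included, and the job is handed in when it is done.

Besides the shell and the picture viewer there is one more tool, called after "Call:" by a JSON object that holds its "op" and its "data". servo_tool: Moves the arm, as the interface text tells. Its arguments: {"type":"object","properties":{"plan":{"type":"array"},"force":{"type":"number"}},"required":["plan"]}

```bash
mkdir -p pics; cat > h.py <<'E'
import numpy as np, cv2
from cell import readout, read_camera, env
def save(n,img): cv2.imwrite('pics/'+n+'.png',img[:,:,::-1])
def pts(c):
    r=c["range_z"];h,w=r.shape;v,u=np.mgrid[:h,:w];K=c["mtx"]
    x=(u-K[0,2])/K[0,0]*r;y=(v-K[1,2])/K[1,1]*r
    P=np.stack([x,-y,-r,np.ones_like(r)],-1)
    W=P@np.linalg.inv(c["camera_from_world"]).T
    W=W[...,:3];W[r==0]=np.nan;return W
def ray(c,u,v,z):
    K=c["mtx"];M=np.linalg.inv(c["camera_from_world"])
    d=M[:3,:3]@np.array([(u-K[0,2])/K[0,0],-(v-K[1,2])/K[1,1],-1]);o=M[:3,3]
    return o+d*(z-o[2])/d[2]
E
python3 - <<'E'
from h import *
np.set_printoptions(precision=3,suppress=True)
for n in("scene","side","wrist"):
    c=read_camera(n);save(n+'0',c["image"]);print(n,c["mtx"].tolist(),np.linalg.inv(c["camera_from_world"])[:3])
print(readout.get_obs(),env.pinch_z)
E
```

```text
scene [[498.96166693779776, 0.0, 316.28436159693297], [0.0, 498.96166693779776, 227.12392309756885], [0.0, 0.0, 1.0]] [[-0.817 -0.41   0.406  1.079]
 [ 0.577 -0.555  0.599  0.812]
 [-0.02   0.724  0.69   1.068]]
side [[622.8298275771547, 0.0, 320.9082834126457], [0.0, 622.8298275771547, 235.83725998175453], [0.0, 0.0, 1.0]] [[-0.853  0.368 -0.369  0.013]
 [-0.521 -0.622  0.585  0.846]
 [-0.014  0.691  0.723  1.17 ]]
wrist [[335.520171495669, 0.0, 320.4070777926968], [0.0, 335.520171495669, 235.56827647089625], [0.0, 0.0, 1.0]] [[ 0.219  0.944  0.246  0.209]
 [-0.976  0.213  0.053 -0.617]
 [-0.002 -0.251  0.968  0.385]]
{'time_s': 0.15, 'qpos': array([78.101, 18.428, -4.016, 83.159,  1.293, 78.542, -3.261]), 'joint_velocities': array([-0.05 , -0.217, -0.055, -0.28 ,  0.002, -0.108, -0.033]), 'effort': array([  0.   , -49.179,  -0.405, -31.287,  -0.064,   0.041,   0.   ]), 'tool_pos': array([ 0.143, -0.634,  0.222]), 'tool_rot': array([-179.917,    0.003,   12.708]), 'force': array([ 0.382, -0.485,  0.278]), 'wrist_torque': array([ 0.025, -0.018, -0.   ]), 'grip_width': 0.08708124442552462} -0.0187
```

View pics/scene0.png

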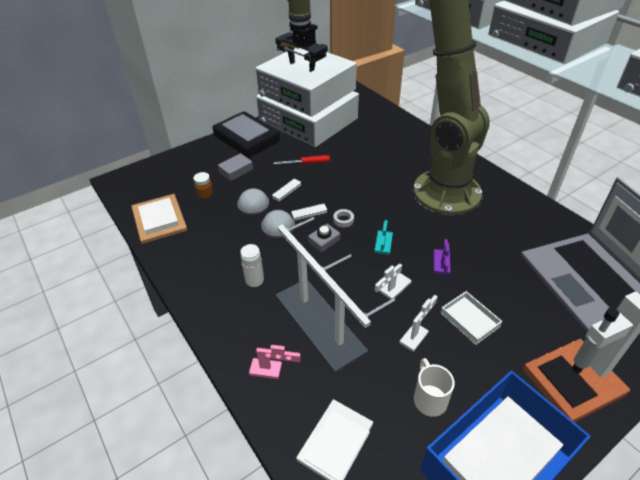

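View pics/side0.png

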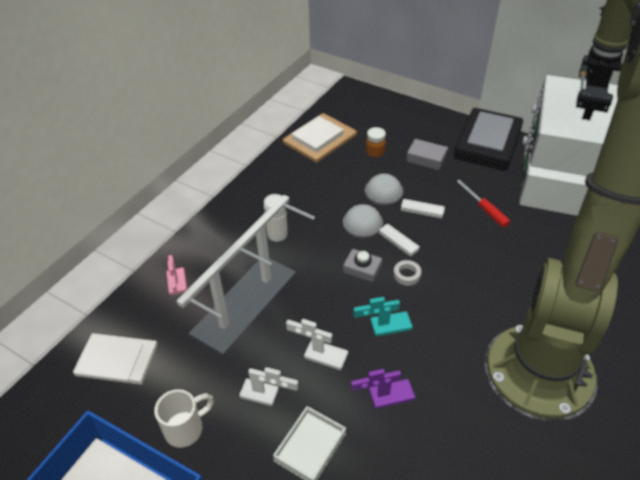

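Scene view: white brackets at (393,280) and (418,322); bars at (287,190) and (309,212); domes at (253,200) and (278,222); button at (324,231). The look-alikes are turquoise at (384,238), purple at (443,257) and pink at (270,360). I'll measure and take a close crop.

```bash
cat > m.py <<'E'
from h import *
np.set_printoptions(precision=4,suppress=True)
c=read_camera("scene");W=pts(c);im=c["image"].astype(int)
mx=im.max(2);mn=im.min(2)
bx={'brA':(365,255,415,300),'brB':(398,290,442,355),'bar1':(268,175,306,203),'bar2':(288,200,332,222),'box':(305,220,345,252),'d1':(232,183,272,216),'d2':(258,204,298,238),'rack':(270,215,400,370)}
for n,(a,b,e,f) in bx.items():
    P=W[b:f,a:e].reshape(-1,3);I=im[b:f,a:e].reshape(-1,3)
    ok=(P[:,2]>.006)&(~np.isnan(P[:,2]))
    Q=P[ok]
    print(n,len(Q),'med',np.median(Q,0),'min',Q.min(0),'max',Q.max(0))
    if n.startswith('bar'):
        T=Q[(abs(Q[:,2]-.014)<.005)];r=cv2.minAreaRect((T[:,:2]*1000).astype(np.float32));print('  rect',r)
    if n[0]=='d':
        # sphere fit (centre z=0,R .05)
        T=Q[(Q[:,2]>.02)];A=np.c_[2*T[:,:2],np.ones(len(T))];s=np.linalg.lstsq(A,(T**2).sum(1),rcond=None)[0];print('  dome',s[:2],np.sqrt(s[2]+s[0]**2+s[1]**2))
    if n=='rack':
        T=Q[(Q[:,2]>.185)&(Q[:,2]<.225)];print('  top',len(T),T.min(0),T.max(0))
    if n.startswith('br'):
        for lo,hi in((.007,.013),(.05,.09),(.095,.12)):
            T=Q[(Q[:,2]>lo)&(Q[:,2]<hi)]
            if len(T)>3:print('  ',lo,len(T),cv2.minAreaRect((T[:,:2]*1000).astype(np.float32)))
z=cv2.resize(c["image"][170:370,220:460],None,fx=3.2,fy=3,interpolation=cv2.INTER_CUBIC);save('crop1',z)
s=read_camera("side");z=cv2.resize(s["image"][170:420,170:440],None,fx=2.9,fy=2.4,interpolation=cv2.INTER_CUBIC);save('crop2',z)
E
python3 m.py
```

```text
brA 596 med [0.4375 0.2152 0.0476] min [0.3688 0.1803 0.006 ] max [0.5656 0.346  0.2018]
   0.007 181 ((412.87738037109375, 209.53074645996094), (83.69351196289062, 41.76171112060547), 10.126524925231934)
   0.05 241 ((450.82098388671875, 214.5003204345703), (102.76114654541016, 10.01833724975586), 9.847430229187012)
   0.095 42 ((450.6156921386719, 213.82313537597656), (29.656475067138672, 9.956474304199219), 10.875077247619629)
brB 591 med [0.4801 0.3575 0.0322] min [0.3747 0.2241 0.006 ] max [0.5246 0.3955 0.1054]
   0.007 204 ((450.2737121582031, 317.0692443847656), (182.2275390625, 71.22611236572266), 49.762516021728516)
   0.05 209 ((448.51263427734375, 348.0648193359375), (106.73966217041016, 9.492971420288086), 14.827807426452637)
   0.095 44 ((449.50152587890625, 347.6429443359375), (30.775760650634766, 9.24998664855957), 14.914859771728516)
bar1 213 med [ 0.4302 -0.3158  0.0109] min [ 0.3736 -0.3498  0.0061] max [ 0.5097 -0.2889  0.0184]
  rect ((429.0494079589844, -315.58905029296875), (108.81945037841797, 34.13177490234375), 13.644908905029297)
bar2 301 med [ 0.4432 -0.1775  0.0115] min [ 0.3771 -0.2064  0.006 ] max [0.5778 0.0304 0.2031]
  rect ((437.147216796875, -181.64178466796875), (40.2806282043457, 122.67322540283203), 80.11834716796875)
box 586 med [ 0.4739 -0.0411  0.0266] min [ 0.3738 -0.1003  0.006 ] max [0.6389 0.1145 0.2069]
d1 553 med [ 0.5601 -0.3087  0.0307] min [ 0.5017 -0.3636  0.0061] max [ 0.6015 -0.2033  0.0509]
  dome [ 0.5558 -0.2972] 0.05126881418553628
d2 748 med [ 0.5584 -0.1746  0.0345] min [ 0.4612 -0.2927  0.0064] max [0.649  0.0562 0.2081]
  dome [ 0.6542 -0.021 ] 0.20251700756142296
rack 7282 med [0.6453 0.1864 0.0159] min [ 0.2831 -0.2072  0.006 ] max [0.825  0.3635 0.2115]
  top 1318 [0.5502 0.001  0.1851] [0.6587 0.3635 0.2115]
```

View pics/crop1.png

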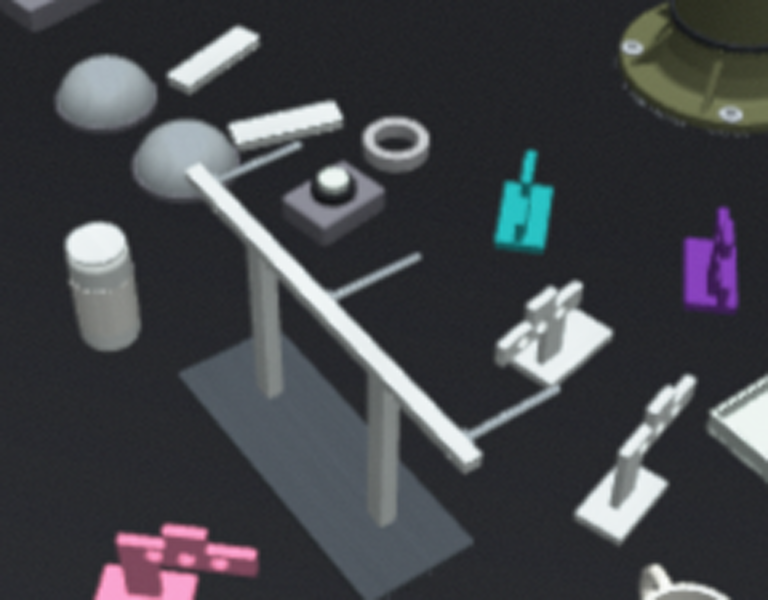

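View pics/crop2.png

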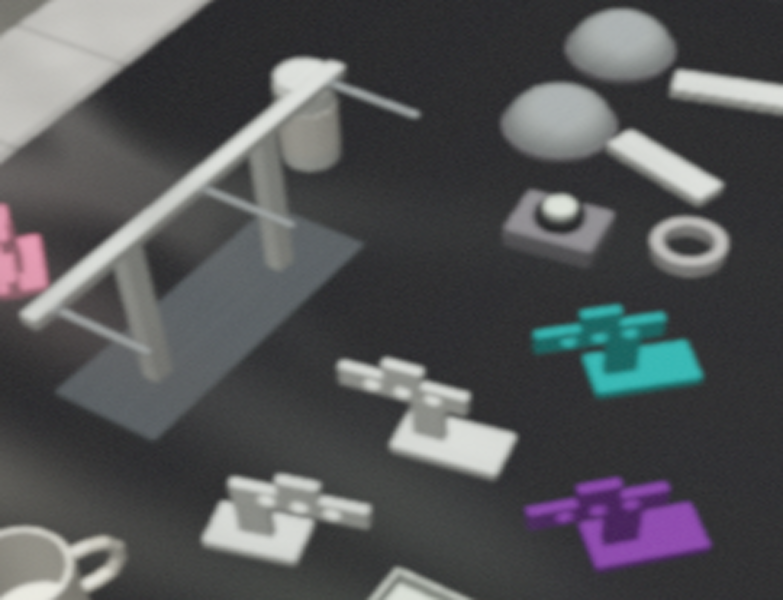

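Close crop: the white bracket at scene (393,280) has its leg off-centre under one half and an 84x42 flange, so it is bracket3. The one at (418,322) has its leg at the far end, so it is bracket1. bracket2 is absent, and both bars are present. From the centres of mass, bracket1 hangs level by hole y=-24 and bracket3 by y=+24. Next I'll refine the rack, bracket1's flange, dome2 and the bars.

```bash
cat > m2.py <<'E'
from h import *
np.set_printoptions(precision=4,suppress=True)
def rect(T): 
    (x,y),(w,h),a=cv2.minAreaRect((T[:,:2]*1000).astype(np.float32))
    if w<h:w,h,a=h,w,a-90
    return 'c %.1f %.1f  %.1fx%.1f ang %.1f n%d'%(x,y,w,h,a,len(T))
def sel(P,x0,x1,y0,y1,z0,z1):
    with np.errstate(invalid='ignore'):
        return P[(P[:,0]>x0)&(P[:,0]<x1)&(P[:,1]>y0)&(P[:,1]<y1)&(P[:,2]>z0)&(P[:,2]<z1)]
def comps(T,r=6):
    # connected comps in xy with mm grid
    g=np.zeros((1000,1400),np.uint8);ij=(T[:,:2]*1000).round().astype(int);g[ij[:,0]%1000,ij[:,1]+700]=1
    g=cv2.dilate(g,np.ones((r,r)));n,l=cv2.connectedComponents(g);k=l[ij[:,0]%1000,ij[:,1]+700]
    return [T[k==i] for i in range(1,n) if (k==i).sum()>15]
def run():
  for cam in("scene","side"):
    c=read_camera(cam);P=pts(c).reshape(-1,3);print('==',cam)
    wh=(c["image"].reshape(-1,3).min(1)>120)
    for nm,b in {'bars':(.33,.55,-.42,-.1,.008,.02)}.items():
        for T in comps(sel(P[wh],*b),4):print(nm,rect(T),np.median(T[:,2]))
    for nm,b in {'flg':(.33,.56,.13,.45,.006,.014),'tab':(.33,.54,.13,.45,.097,.112)}.items():
        for T in comps(sel(P[wh],*b),5):print(nm,rect(T))
    for x,y in((.556,-.297),(.557,-.172)):
        for _ in range(3):
            T=sel(P,x-.045,x+.045,y-.045,y+.045,.022,.06)
            s=np.linalg.lstsq(np.c_[2*T[:,:2],np.ones(len(T))],(T**2).sum(1),rcond=None)[0];x,y=s[:2]
        print('dome',x,y,np.sqrt(s[2]+x*x+y*y),T[:,2].max(),len(T))
    T=sel(P,.45,.75,-.15,.45,.185,.22);R=T[T[:,0]>.615];print('rail',rect(R),np.median(R[:,2]))
    for Q in comps(T[T[:,0]<.61],6):print('pin',rect(Q),'x',Q[:,0].min(),Q[:,0].max(),'y',np.median(Q[:,1]),'z',Q[:,2].max())
    T=sel(P,.42,.54,-.1,.02,.033,.06);print('btn',rect(T),T[:,2].max()) if len(T)>5 else 0
if __name__=='__main__':run()
E
python3 m2.py
```

```text
== scene
bars c 352.0 -112.3  44.6x11.9 ang -24.5 n28 0.016074801763998448
bars c 394.5 -328.4  35.9x33.1 ang -66.1 n49 0.01090548020155957
bars c 431.2 -180.6  111.5x34.9 ang -13.7 n170 0.011145465153102774
bars c 421.6 -316.8  31.9x18.5 ang -68.2 n31 0.011513871937757658
bars c 451.1 -319.1  32.9x12.9 ang 8.0 n23 0.011142835682018903
bars c 465.3 -305.4  34.7x30.6 ang 18.1 n49 0.011379484346735635
flg c 413.1 209.4  85.9x43.8 ang 10.0 n246
flg c 484.9 358.2  71.8x40.5 ang 16.5 n253
tab c 450.2 213.5  33.1x10.1 ang 9.6 n37
tab c 450.0 348.4  29.7x8.5 ang 15.8 n40
dome 0.5513129215342724 -0.3293275239258252 0.04705689793276742 0.051187090435106386 362
dome 0.5420515438270115 -0.19142565665965783 0.04741499248546757 0.05105884845906994 404
rail c 634.2 183.3  362.9x42.0 ang 88.8 n1136 0.2037187728830454
pin c 580.9 25.2  57.7x6.8 ang -0.3 n50 x 0.5520302014995314 0.6097091273507906 y 0.02556129747813063 z 0.20312564388504672
pin c 582.4 186.3  51.7x7.0 ang -3.6 n55 x 0.5565350348029537 0.6081878613342793 y 0.18564612226716248 z 0.2039287657489407
pin c 585.2 344.2  45.8x6.8 ang -0.9 n
[... 676 characters left out ...]
  29.6x11.1 ang 10.3 n89
dome 0.550480291966858 -0.33281158843444325 0.05082337589062081 0.05868108059210875 583
dome 0.5410894115018718 -0.19470863268096017 0.050597586543729735 0.056976290052750844 677
rail c 632.8 180.1  362.8x44.0 ang 88.4 n1465 0.20635907452915836
pin c 580.7 23.2  58.4x9.7 ang 3.2 n64 x 0.5513443242358417 0.609828676307422 y 0.02366660221379302 z 0.20894835534860434
pin c 583.3 182.9  51.2x7.7 ang 0.5 n62 x 0.5576713611761093 0.6088560667665089 y 0.18289731947702575 z 0.20706331575840486
pin c 585.1 342.4  49.8x7.2 ang -3.6 n72 x 0.560190266702489 0.6098728043115949 y 0.34297055531284526 z 0.2077406113737308
btn c 463.9 -51.4  76.2x57.5 ang 5.7 n288 0.05964352476431656
```

```bash
cat > go.py <<'E'
import sys,numpy as np
from cell import readout
o=readout.get_obs();p=np.array(o["tool_pos"]);y=np.radians(o["tool_rot"][2])
print('t',round(o["time_s"],1),'p',p.round(4),'rot',o["tool_rot"].round(2),'w',round(o["grip_width"],4),'F',o["force"].round(1),'q',o["qpos"].round(0))
for a in sys.argv[1:]:
    v=[float(s) for s in a.split(',')];d=np.array(v[:3])-p
    t=-np.radians((v[3]-np.degrees(y)+180)%360-180) if len(v)>3 else 0
    print(a,'-> [%.4f, %.4f, %.4f, %.4f] n=%.1f'%(d[0]*np.cos(y)+d[1]*np.sin(y),d[0]*np.sin(y)-d[1]*np.cos(y),-d[2],t,max(np.linalg.norm(d)/.0417,abs(t)/.125)))
E
```

Call:
{"op": "servo_tool", "data": {"plan": [[[0.06,0.422,-0.247,-0.03,0],[0.06,0.422,-0.247,-0.03,0],[0.06,0.422,-0.247,-0.03,0],[0.06,0.422,-0.247,-0.03,0],[0.06,0.422,-0.247,-0.03,0],[0.06,0.422,-0.247,-0.03,0],[0.06,0.422,-0.247,-0.03,0],[0.06,0.422,-0.247,-0.03,0],[0.06,0.422,-0.247,-0.03,0],[0.06,0.422,-0.247,-0.03,0],[0.06,0.422,-0.247,-0.03,0],[0.06,0.422,-0.247,-0.03,0]]]}}

```text
time_s: 1.35
tool_pos: [0.5029, -0.2966, 0.253]
tool_rot: [-180.0, -0.1, 12.9]
force: [-0.5, 0.3, -0.3]
grip_width: 0.0604
```

```bash
python3 go.py .49,.02,.25,14.5
```

```text
t 1.4 p [ 0.5029 -0.2966  0.253 ] rot [-1.7996e+02 -1.0000e-01  1.2890e+01] w 0.0604 F [-0.5  0.3 -0.3] q [ 48.  11. -23.  90.   4.  80. -52.]
.49,.02,.25,14.5 -> [0.0581, -0.3115, 0.0030, -0.0281] n=7.6
```

Call:
{"op": "servo_tool", "data": {"plan": [[[0.06,0.092,-0.64,0,0],[0.06,0.092,-0.64,0,0],[0.06,0.092,-0.64,0,0],[0.06,0.092,-0.64,0,0],[0.06,0.092,-0.64,0,0],[0.06,0.092,-0.64,0,0],[0.06,0.092,-0.64,0,0],[0.06,0.092,-0.64,0,0],[0.06,0.092,-0.64,0,0],[0.06,0.092,-0.64,0,0],[0.06,0.092,-0.64,0,0],[0.06,0.092,-0.64,0,0]]]}}

```text
time_s: 2.35
tool_pos: [0.4609, 0.2001, 0.2538]
tool_rot: [180.0, -0.2, 12.9]
force: [0.8, -0.4, 0.8]
grip_width: 0.0595
```

```bash
python3 go.py .4497,.3478,.25,14.5 .4497,.3478,.16,14.5; python3 - <<'E'
from m2 import *
# fiducial-free check of wrist depth
c=read_camera("wrist");P=pts(c).reshape(-1,3)
wh=(c["image"].reshape(-1,3).min(1)>100)
T=sel(P[wh],.33,.54,.13,.45,.097,.112)
for t in comps(T,4):print(rect(t),np.median(t[:,2]))
save('w1',c["image"])
E
```

```text
t 2.4 p [0.4609 0.2001 0.2538] rot [179.97  -0.18  12.87] w 0.0595 F [ 0.8 -0.4  0.8] q [  23.    2.  -50.  100.    1.   79. -104.]
.4497,.3478,.25,14.5 -> [0.0220, -0.1465, 0.0038, -0.0285] n=3.6
.4497,.3478,.16,14.5 -> [0.0220, -0.1465, 0.0938, -0.0285] n=4.2
c 448.9 347.4  30.2x9.1 ang 15.2 n399 0.10496665687835482
c 449.3 213.2  30.5x8.0 ang 10.0 n271 0.10514093715823702
```

Call:
{"op": "servo_tool", "data": {"plan": [[[0.06,0.0214,-0.1464,0,-0.037],[0.06,0.0214,-0.1464,0,-0.037],[0.06,0.0214,-0.1464,0,-0.037],[0.06,0.0214,-0.1464,0,-0.037],[0.06,0.0214,-0.1464,0,-0.037],[0.06,0.0214,-0.1464,0.04,-0.037],[0.06,0.0214,-0.1464,0.08,-0.037],[0.06,0.0214,-0.1464,0.12,-0.037],[0.06,0.0214,-0.1464,0.15,-0.037],[0.06,0.0214,-0.1464,0.175,-0.037],[0.06,0.0214,-0.1464,0.175,-0.037],[0.06,0.0214,-0.1464,0.175,-0.037]]]}}

```text
time_s: 3.4
tool_pos: [0.445, 0.3582, 0.0798]
tool_rot: [-179.7, -0.1, 15.6]
force: [0.1, 0.2, 1.2]
grip_width: 0.0601
```

Call:
{"op": "servo_tool", "data": {"plan": [[[0.03,0,0,0,0],[0.004,0,0,0,0],[0.004,0,0,0,0],[0.004,0,0,0,0],[0.004,0,0,0,0],[0.004,0,0,0,0],[0.004,0,0,0,0],[0.004,0,0,0,0],[0.004,0,0,-0.03,0],[0.004,0,0,-0.07,0],[0.004,0,0,-0.11,0],[0.004,0,0,-0.14,0]]], "force": 35}}

```text
time_s: 4.4
tool_pos: [0.4449, 0.3582, 0.2228]
tool_rot: [-179.6, -0.3, 15.7]
force: [1.3, 1.3, 0.5]
grip_width: 0.0045
```

```bash
python3 go.py .465,.16,.22,88.2; python3 - <<'E'
from m2 import *
c=read_camera("scene");save('s1',cv2.resize(c["image"][100:400,260:560],None,fx=2,fy=2))
E
```

```text
t 4.4 p [0.4449 0.3582 0.2228] rot [-179.59   -0.27   15.69] w 0.0045 F [1.3 1.3 0.5] q [   7.   16.  -56.   93.   13.   78. -126.]
.465,.16,.22,88.2 -> [-0.0343, 0.1963, 0.0028, -1.2656] n=10.1
```

View pics/s1.png

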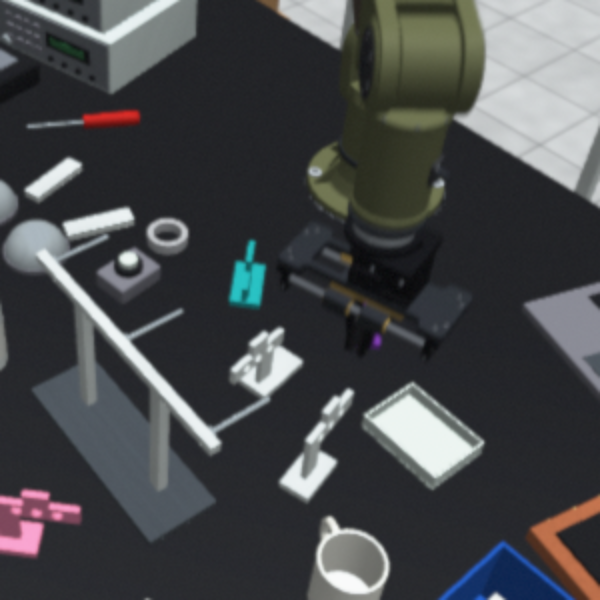

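The gripper closed empty: the arm was still drifting when I read its pose. bracket1 is still upright at crop (315,450). I'll re-measure with the arm at rest.

```bash
cat > tabs.py <<'E'
from m2 import *
for n in("wrist","scene"):
  c=read_camera(n);P=pts(c).reshape(-1,3)
  wh=(c["image"].reshape(-1,3).min(1)>100)
  for t in comps(sel(P[wh],.33,.54,.13,.45,.094,.114),4):print(n,rect(t),np.median(t[:,2]))
E
python3 tabs.py;python3 go.py
```

```text
wrist c 449.4 213.4  30.3x9.4 ang 10.5 n480 0.10447483994088824
wrist c 448.3 349.6  30.2x7.9 ang 14.8 n323 0.10542293353172033
scene c 449.8 347.5  33.1x8.5 ang 15.6 n49 0.10103896631831144
scene c 450.8 214.7  31.3x9.1 ang 13.4 n45 0.10073146757616047
t 4.5 p [0.4459 0.3588 0.2225] rot [-179.58   -0.44   15.65] w 0.004 F [ 0.8 -0.3 -1. ] q [   7.   16.  -56.   94.   13.   77. -126.]
```

Call:
{"op": "servo_tool", "data": {"plan": [[[0.04,0,0.011,0,0.011],[0.04,0,0.011,0,0.011],[0.04,0,0.011,0,0.011],[0.04,0,0.011,0.02,0.011],[0.04,0,0.011,0.05,0.011],[0.04,0,0.011,0.08,0.011],[0.04,0,0.011,0.11,0.011],[0.04,0,0.011,0.13,0.011],[0.04,0,0.011,0.144,0.011],[0.04,0,0.011,0.144,0.011],[0.04,0,0.011,0.144,0.011],[0.04,0,0.011,0.144,0.011]]]}}

```text
time_s: 5.55
tool_pos: [0.4502, 0.3503, 0.0796]
tool_rot: [-179.5, -0.5, 15.0]
force: [0.2, 0.9, 1.2]
grip_width: 0.0397
```

Call:
{"op": "servo_tool", "data": {"plan": [[[0.004,0,0,0,0],[0.004,0,0,0,0],[0.004,0,0,0,0],[0.004,0,0,0,0],[0.004,0,0,0,0],[0.004,0,0,0,0],[0.004,0,0,0,0],[0.004,0,0,0,0],[0.004,0,0,0,0],[0.004,0,0,0,0],[0.004,0,0,0,0],[0.004,0,0,0,0]]], "force": 35}}

```text
time_s: 6.55
tool_pos: [0.4501, 0.3502, 0.0794]
tool_rot: [-179.5, -0.5, 15.0]
force: [-0.5, -0.2, -1.4]
grip_width: 0.0075
```

Call:
{"op": "servo_tool", "data": {"plan": [[[0.004,0,0,-0.03,0],[0.004,0,0,-0.07,0],[0.004,0,0,-0.11,0],[0.004,0,0,-0.15,0],[0.004,0,0,-0.15,0],[0.004,-0.006,0.03,-0.15,-0.12],[0.004,-0.012,0.06,-0.15,-0.24],[0.004,-0.018,0.09,-0.15,-0.36],[0.004,-0.024,0.12,-0.15,-0.48],[0.004,-0.03,0.15,-0.15,-0.6],[0.004,-0.0334,0.17,-0.15,-0.72],[0.004,-0.0334,0.1826,-0.15,-0.84]]]}}

```text
time_s: 7.55
tool_pos: [0.4642, 0.16, 0.2272]
tool_rot: [179.9, -0.6, 59.3]
force: [0.2, -0.3, -0.9]
grip_width: 0.0078
```

Call:
{"op": "servo_tool", "data": {"plan": [[[0.004,0,0,0,-0.12],[0.004,0,0,0,-0.24],[0.004,0,0,0,-0.36],[0.004,0,0,0,-0.42],[0.004,0,0,0,-0.42],[0.004,0,0,0,-0.42],[0.004,0,0,0,-0.42],[0.004,0,0,0,-0.42]]]}}

```text
time_s: 8.22
tool_pos: [0.4642, 0.1601, 0.2271]
tool_rot: [179.7, -0.5, 83.3]
force: [0.6, 0.5, -1.4]
grip_width: 0.008
```

```bash
cat > held.py <<'E'
from m2 import *
import subprocess
for n in("wrist","scene","side"):
  c=read_camera(n);P=pts(c).reshape(-1,3);save('held_'+n,c["image"])
  T=sel(P,.53,.62,-.02,.42,.18,.215)
  for Q in comps(T[T[:,0]<.612],6):
    f=np.polyfit(Q[:,0],Q[:,1],1);print(n,'pin y@.587 %.4f slope %.3f xmin %.4f zmed %.4f'%(np.polyval(f,.587),f[0],Q[:,0].min(),np.median(Q[:,2])),len(Q))
  wh=(c["image"].reshape(-1,3).min(1)>110)
  for lo,hi in((.13,.172),(.19,.206),(.206,.24)):
    for t in comps(sel(P[wh],.40,.53,.05,.45,lo,hi),4):print(n,lo,rect(t),'x',t[:,0].min(),t[:,0].max(),'y',t[:,1].min(),t[:,1].max(),'z',np.percentile(t[:,2],[2,50,98]))
E
python3 held.py; python3 go.py
```

```text
wrist pin y@.587 0.0247 slope -0.051 xmin 0.5499 zmed 0.2035 567
wrist pin y@.587 0.1845 slope -0.028 xmin 0.5549 zmed 0.2036 1068
wrist 0.13 c 468.2 195.3  69.5x40.0 ang 83.2 n4702 x 0.44454770495608625 0.49186221119788237 y 0.15885052103001884 0.23213324087341766 z [0.1577 0.1591 0.1605]
wrist 0.19 c 469.6 208.9  7.7x0.3 ang -6.6 n38 x 0.4658049387793748 0.4734612203977861 y 0.20847810791527496 0.20951066496190093 z [0.1901 0.1962 0.2057]
wrist 0.206 c 459.7 128.7  7.7x7.5 ang 83.7 n180 x 0.4556286126767884 0.4637498986941965 y 0.12469187439048061 0.13277869541710668 z [0.2318 0.233  0.2341]
wrist 0.206 c 467.2 191.4  35.7x8.0 ang 82.9 n1320 x 0.4616209659561798 0.47334657243095657 y 0.17351305047058901 0.20956618728650128 z [0.2159 0.233  0.2377]
scene pin y@.587 0.0253 slope -0.030 xmin 0.5496 zmed 0.1990 53
scene pin y@.587 0.1850 slope -0.031 xmin 0.5554 zmed 0.1994 57
scene pin y@.587 0.3452 slope -0.027 xmin 0.5620 zmed 0.2004 59
scene 0.13 c 468.5 196.3  71.8x43.0 ang 83.5 n301 x 0.4487485426408714 0.49357721247826636 y 0.1586265827919554 0.23343816786295501 z [0.1499 0.1556
[... 492 characters left out ...]
25 x 0.4443525475074549 0.49241231145110786 y 0.15548179365767179 0.2331114977408112 z [0.1494 0.1586 0.1694]
side 0.19 c 469.3 194.9  27.1x10.9 ang 85.0 n57 x 0.46300327306144945 0.4755901886620192 y 0.18168055356329493 0.20890439598217925 z [0.1906 0.198  0.2053]
side 0.206 c 458.4 120.7  25.5x7.1 ang 77.3 n47 x 0.45414766842431825 0.4625588882186436 y 0.1078114079040523 0.1336924513202249 z [0.2082 0.2244 0.2364]
side 0.206 c 467.8 187.1  46.4x11.4 ang 84.9 n208 x 0.4605791836834629 0.4747488510768787 y 0.16439787249581106 0.21045856504578908 z [0.2074 0.225  0.2371]
t 8.4 p [0.4642 0.16   0.2271] rot [179.68  -0.47  83.33] w 0.008 F [-0.7  0.5 -0.7] q [ 33.   0. -55. 103.   0.  76. -28.]
```

View pics/held_wrist.png

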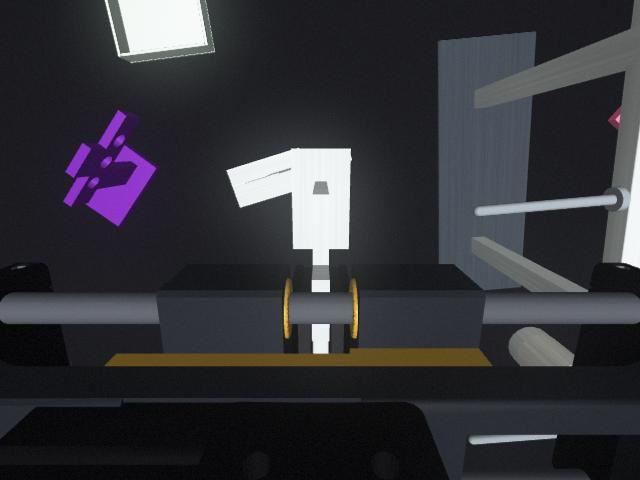

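The wrist view shows bracket1 held level, flange at (320,195), and the pin tip to its right at (478,211).

Call:
{"op": "servo_tool", "data": {"plan": [[[0.004,0.006,0.015,0.02,-0.0855],[0.004,0.006,0.015,0.02,-0.0855],[0.004,0.006,0.015,0.02,-0.0855],[0.004,0.006,0.015,0.02,-0.0855],[0.004,0.006,0.015,0.02,-0.0855],[0.004,0.006,0.015,0.02,-0.0855]]]}}

```text
time_s: 8.87
tool_pos: [0.48, 0.1645, 0.208]
tool_rot: [179.6, -0.4, 88.2]
force: [0.2, 0.1, -2.2]
grip_width: 0.0077
```

```bash
python3 go.py .52,.1633,.2065,88.2 .587,.1612,.2065,88.2; sed -i 's/\.40,\.53,\.05/.40,.62,.05/' held.py; python3 held.py | grep -v pin|grep wrist
```

```text
t 8.9 p [0.48   0.1645 0.208 ] rot [179.57  -0.41  88.21] w 0.0077 F [ 0.2  0.1 -2.2] q [ 32.   5. -56. 103.   4.  74. -26.]
.52,.1633,.2065,88.2 -> [0.0001, 0.0400, 0.0015, 0.0001] n=1.0
.587,.1612,.2065,88.2 -> [0.0001, 0.1071, 0.0015, 0.0001] n=2.6
wrist 0.13 c 481.2 199.9  69.5x40.0 ang 88.2 n4731 x 0.46035753932214035 0.5021522416387987 y 0.16484934800350792 0.23526412836227387 z [0.1386 0.14   0.1416]
wrist 0.19 c 481.2 213.7  7.8x0.3 ang -0.6 n54 x 0.477286685998088 0.4851331162421068 y 0.21346100098722293 0.21385509330329616 z [0.1916 0.1977 0.2058]
wrist 0.19 c 587.5 184.1  64.8x6.0 ang -1.8 n1283 x 0.555082414329902 0.6199698467862251 y 0.18080819418835237 0.1878207512982411 z [0.2015 0.2037 0.2052]
wrist 0.206 c 478.3 132.8  8.5x7.4 ang 87.9 n179 x 0.47444465808548564 0.48207276306010494 y 0.1284862553642681 0.13717634973553197 z [0.2125 0.214  0.2152]
wrist 0.206 c 479.0 153.1  9.3x7.8 ang 88.3 n304 x 0.4750299568917713 0.48301356118036964 y 0.1485042321078277 0.15783753556807367 z [0.233  0.234  0.2352]
wrist 0.206 c 480.3 193.3  41.1x8.1 ang 87.5 n1646 x 0.47548657495266433 0.484779723005518 y 0.17268300733364578 0.21390619450386916 z [0.2124 0.2143 0.2345]
```

Wrist measurement: hole at (y .1877, z .2022), pin axis at (y .1874, z .2007). These are aligned, so I'll insert.

Call:
{"op": "servo_tool", "data": {"plan": [[[0.004,0,0.02,0.001,0],[0.004,0,0.04,0.001,0],[0.004,0,0.06,0.001,0],[0.004,0,0.075,0.001,0],[0.004,0,0.09,0.001,0],[0.004,0,0.1,0.001,0],[0.004,0,0.107,0.001,0],[0.004,0,0.107,0.001,0],[0.004,0,0.107,0.001,0]]]}}

```text
time_s: 9.77
tool_pos: [0.5865, 0.1613, 0.2075]
tool_rot: [179.6, -0.4, 88.2]
force: [0.8, -0.1, -2.0]
grip_width: 0.0077
```

```bash
python3 go.py ; python3 held.py | grep wrist
```

```text
t 9.8 p [0.5865 0.1613 0.2075] rot [179.62  -0.43  88.23] w 0.0077 F [ 0.8 -0.1 -2. ] q [ 24.  21. -53.  90.  17.  77. -32.]
wrist pin y@.587 0.1892 slope 0.044 xmin 0.5554 zmed 0.2114 2500
wrist pin y@.587 0.1298 slope 0.012 xmin 0.5810 zmed 0.2134 179
wrist 0.13 c 573.7 163.0  13.6x0.6 ang -1.3 n20 x 0.5668828043937963 0.5804846988954868 y 0.16255776474845096 0.16337268868232305 z [0.1386 0.1393 0.1406]
wrist 0.13 c 587.8 201.6  59.7x40.1 ang 88.2 n4208 x 0.5672525342005188 0.6086233561818802 y 0.17135128711274902 0.23205478309392075 z [0.1381 0.1394 0.1412]
wrist 0.13 c 599.6 162.1  13.7x0.7 ang -3.0 n18 x 0.5927304623680656 0.6064419607504576 y 0.16157395693981624 0.16241088008740368 z [0.1384 0.1394 0.1405]
wrist 0.19 c 568.9 184.8  27.1x6.2 ang -1.6 n562 x 0.5553644351612438 0.5825358419219085 y 0.18135237794125134 0.18801046901058524 z [0.201  0.2036 0.2051]
wrist 0.19 c 587.7 210.5  7.8x0.4 ang -3.5 n60 x 0.5837917670600885 0.5916248165159096 y 0.2101692360538375 0.2106974753755718 z [0.1913 0.1978 0.2058]
wrist 0.19 c 605.6 183.7  28.7x6.2 ang -1.8 n596 x 0.5912118082575448 0.6199090678760276 y 0.18074736751862983 0.18703003013313677 z [0.2014 0.2037 0.2051]
wrist 0.206 c 584.8 129.7  7.8x7.5 ang 87.8 n179 x 0.580967010693888 0.5886069871653771 y 0.12570789322433218 0.13365003640136053 z [0.2124 0.2134 0.2146]
wrist 0.206 c 585.6 150.0  9.5x7.8 ang 88.4 n305 x 0.5815423639697894 0.5895666808868901 y 0.14523027587905957 0.1546742128698358 z [0.2323 0.2334 0.2346]
wrist 0.206 c 586.8 190.2  40.9x8.2 ang 87.6 n1635 x 0.5819710492552986 0.5912461510391099 y 0.16971539427086524 0.21067242333626857 z [0.212  0.2138 0.234 ]
```

The pin now passes through the hole (seen on both sides). Next I'll lower onto it and release.

Call:
{"op": "servo_tool", "data": {"plan": [[[0.004,0,0,0.002,0],[0.004,0,0,0.004,0],[0.004,0,0,0.005,0],[0.004,0,0,0.005,0],[0.004,0,0,0.005,0]]]}}

```text
time_s: 10.33
tool_pos: [0.5859, 0.1614, 0.2031]
tool_rot: [179.6, -0.4, 88.3]
force: [-1.8, -1.2, 1.7]
grip_width: 0.0075
```

Call:
{"op": "servo_tool", "data": {"plan": [[[0.012,0,0,0,0],[0.014,0,0,0,0],[0.016,0,0,0,0],[0.018,0,0,0,0],[0.022,0,0,0,0],[0.026,0,0,0,0],[0.03,0,0,0,0],[0.03,0,0,0,0],[0.03,0,0,-0.01,0],[0.03,0,0,-0.03,0],[0.03,0,0,-0.05,0],[0.03,0,0,-0.07,0]]]}}

```text
time_s: 11.33
tool_pos: [0.5853, 0.1611, 0.2746]
tool_rot: [179.6, -0.4, 88.3]
force: [0.6, -0.4, 0.0]
grip_width: 0.03
```

```bash
python3 go.py .4495,.2135,.25,10 ; python3 held.py | grep wrist; python3 - <<'E'
import cv2,numpy as np
a=cv2.imread('pics/held_scene.png')[150:400,220:470];b=cv2.imread('pics/held_wrist.png')
cv2.imwrite('pics/h2.png',np.hstack([cv2.resize(a,(400,400)),cv2.resize(b,(400,400))]))
E
```

```text
t 11.3 p [0.5853 0.1611 0.2746] rot [179.59  -0.38  88.28] w 0.03 F [ 0.6 -0.4  0. ] q [ 25.  19. -53.  84.  15.  84. -30.]
.4495,.2135,.25,10 -> [0.0483, -0.1373, 0.0246, 1.3662] n=10.9
wrist pin y@.587 0.1897 slope 0.029 xmin 0.5557 zmed 0.2079 1185
wrist pin y@.587 0.1339 slope 0.002 xmin 0.5804 zmed 0.2097 110
wrist 0.13 c 573.1 164.8  13.9x6.1 ang -2.2 n112 x 0.5661325364621174 0.5801324036029213 y 0.16188940579834837 0.16816936578018948 z [0.1339 0.1353 0.1367]
wrist 0.13 c 586.6 203.2  55.3x40.1 ang 88.2 n2368 x 0.5657143453528071 0.6069645513812022 y 0.17515114320000985 0.23135955724759133 z [0.1334 0.1349 0.1365]
wrist 0.13 c 598.5 164.1  13.0x6.1 ang -1.6 n104 x 0.5919730215712027 0.605045375300678 y 0.16095775815503144 0.167229470759737 z [0.1341 0.1353 0.1365]
wrist 0.19 c 568.7 185.1  25.8x5.2 ang -1.8 n273 x 0.55571591016969 0.5816131529890745 y 0.1822663304430509 0.1876132703246594 z [0.2016 0.2037 0.2052]
wrist 0.19 c 605.4 183.7  29.3x5.2 ang -3.1 n306 x 0.5907246268711936 0.6199948242144974 y 0.18098943959851232 0.1868990530975122 z [0.2017 0.2038 0.2052]
wrist 0.206 c 584.2 133.9  7.4x7.4 ang 88.6 n110 x 0.5804384460858012 0.5879548271004607 y 0.13017837563409534 0.13760388868758427 z [0.2087 0.2097 0.2108]
wrist 0.206 c 585.9 178.4  65.0x7.7 ang 88.0 n1218 x 0.5811376844989311 0.5906913435718835 y 0.14577992371154258 0.2109317304112314 z [0.2077 0.2107 0.2304]
```

View pics/h2.png

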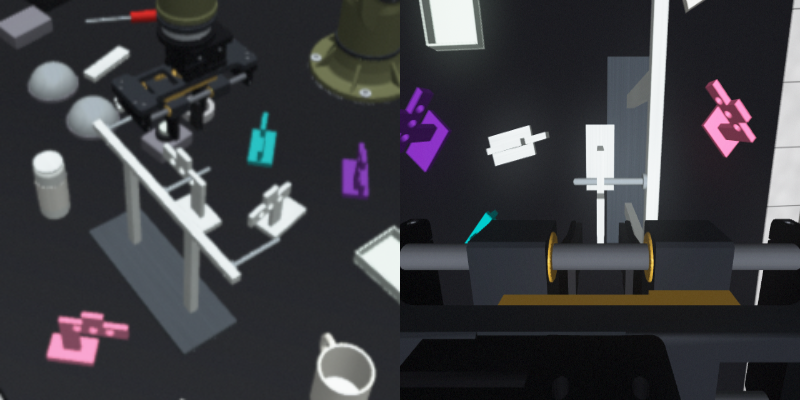

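bracket1 hangs level on pin2 (flange z .135 at both ends). Next is bracket3.

Call:
{"op": "servo_tool", "data": {"plan": [[[0.04,0.012,-0.035,0,0.12],[0.04,0.024,-0.07,0,0.24],[0.04,0.036,-0.105,0,0.36],[0.04,0.048,-0.137,0,0.48],[0.04,0.048,-0.137,0,0.6],[0.04,0.048,-0.137,0,0.72],[0.04,0.048,-0.137,0,0.84],[0.04,0.048,-0.137,0,0.96],[0.04,0.048,-0.137,0,1.08],[0.04,0.048,-0.137,0,1.2],[0.04,0.048,-0.137,0,1.32],[0.04,0.048,-0.137,0,1.366]]]}}

```text
time_s: 12.48
tool_pos: [0.4504, 0.2135, 0.2737]
tool_rot: [-179.7, -0.6, 9.7]
force: [-0.1, -0.2, 0.5]
grip_width: 0.04
```

Call:
{"op": "servo_tool", "data": {"plan": [[[0.04,0,0,0,0.0],[0.04,0,0,0,0]]]}}

```text
time_s: 12.65
tool_pos: [0.4499, 0.2133, 0.273]
tool_rot: [-179.7, -0.5, 9.8]
force: [-0.4, -0.0, 0.4]
grip_width: 0.0399
```

```bash
python3 tabs.py; python3 go.py .4495,.2135,.0795,10.3
```

```text
wrist c 449.3 213.6  30.3x7.1 ang 9.8 n245 0.10521942192908901
scene c 451.7 214.2  33.3x9.8 ang 10.3 n45 0.1010641694953952
t 12.8 p [0.4501 0.2133 0.2733] rot [-179.73   -0.58    9.76] w 0.0401 F [-0.1  0.8 -0.2] q [  27.   -0.  -55.   99.   -0.   81. -108.]
.4495,.2135,.0795,10.3 -> [-0.0006, -0.0003, 0.1938, -0.0094] n=4.6
```

Call:
{"op": "servo_tool", "data": {"plan": [[[0.04,0,0,0.035,0],[0.04,0,0,0.07,0],[0.04,0,0,0.105,0],[0.04,0,0,0.14,0],[0.04,0,0,0.17,0],[0.04,0,0,0.185,0],[0.04,0,0,0.195,0],[0.04,0,0,0.195,0],[0.04,0,0,0.195,0],[0.004,0,0,0.195,0],[0.004,0,0,0.195,0],[0.004,0,0,0.195,0]]]}}

```text
time_s: 13.75
tool_pos: [0.4528, 0.2149, 0.0795]
tool_rot: [-179.7, -0.7, 9.8]
force: [0.0, 0.6, 0.1]
grip_width: 0.0273
```

Call:
{"op": "servo_tool", "data": {"plan": [[[0.004,0,0,0,0],[0.004,0,0,0,0],[0.004,0,0,0,0],[0.004,0,0,0,0],[0.004,0,0,0,0],[0.004,0,0,0,0],[0.004,0,0,0,0],[0.004,0,0,0,0],[0.004,0,0,0,0],[0.004,0,0,0,0]]], "force": 35}}

```text
time_s: 14.58
tool_pos: [0.4529, 0.2148, 0.0795]
tool_rot: [-179.7, -0.7, 9.8]
force: [-0.3, -0.1, 0.1]
grip_width: 0.0077
```

```bash
python3 go.py .465,.372,.23,88.2
```

```text
t 14.6 p [0.4529 0.2148 0.0795] rot [-179.75   -0.71    9.75] w 0.0077 F [-0.3 -0.1  0.1] q [  22.   13.  -55.  113.   12.   59. -119.]
.465,.372,.23,88.2 -> [0.0386, -0.1529, -0.1505, -1.3692] n=11.0
```

Call:
{"op": "servo_tool", "data": {"plan": [[[0.004,0,0,-0.035,0],[0.004,0,0,-0.075,0],[0.004,0,0,-0.115,0],[0.004,0,0,-0.15,0],[0.004,0,-0.02,-0.15,-0.12],[0.004,0.005,-0.04,-0.15,-0.24],[0.004,0.01,-0.06,-0.15,-0.36],[0.004,0.015,-0.08,-0.15,-0.48],[0.004,0.02,-0.1,-0.15,-0.6],[0.004,0.025,-0.12,-0.15,-0.72],[0.004,0.03,-0.14,-0.15,-0.84],[0.004,0.0386,-0.153,-0.15,-0.96]]]}}

```text
time_s: 15.58
tool_pos: [0.4617, 0.3734, 0.2303]
tool_rot: [179.7, -0.6, 65.2]
force: [0.6, 0.8, -0.7]
grip_width: 0.0072
```

Call:
{"op": "servo_tool", "data": {"plan": [[[0.004,0,0,0.01,-0.12],[0.004,0,0,0.02,-0.24],[0.004,0,0,0.02,-0.36],[0.004,0,0,0.02,-0.41],[0.004,0,0,0.02,-0.41],[0.004,0,0,0.02,-0.41],[0.004,0,0,0.02,-0.41]]]}}

```text
time_s: 16.17
tool_pos: [0.4618, 0.3735, 0.2102]
tool_rot: [179.5, -0.4, 88.6]
force: [-0.4, -0.4, -1.6]
grip_width: 0.0078
```

```bash
python3 go.py .48,.3723,.2065,88.2; sed -i 's/\.40,\.62,\.05/.40,.62,.24/' held.py;python3 held.py|grep -v side
```

```text
t 16.2 p [0.4618 0.3735 0.2102] rot [179.45  -0.43  88.65] w 0.0078 F [-0.4 -0.4 -1.6] q [ 12.  25. -69.  91.  24.  79. -61.]
.48,.3723,.2065,88.2 -> [-0.0008, 0.0182, 0.0037, 0.0078] n=0.4
wrist pin y@.587 0.3434 slope -0.030 xmin 0.5595 zmed 0.2038 426
wrist 0.13 c 447.9 362.9  25.0x15.5 ang 87.5 n502 x 0.43964680166523773 0.4560051173718949 y 0.3507875473168559 0.37541591627618964 z [0.1336 0.1415 0.1427]
wrist 0.13 c 466.8 293.9  6.9x1.6 ang 89.2 n18 x 0.46593402130859984 0.4675617704485115 y 0.29043382617334323 0.2972961977056211 z [0.1408 0.1418 0.1429]
wrist 0.13 c 476.0 362.3  24.9x16.0 ang 88.9 n503 x 0.46797089307598894 0.4842233029171149 y 0.34975090098264416 0.3748014972313143 z [0.1336 0.1419 0.1433]
wrist 0.19 c 462.5 421.0  7.2x0.4 ang -1.0 n40 x 0.45885554700477554 0.4660799299527745 y 0.42077156905125135 0.42123325285203367 z [0.1929 0.1992 0.2038]
wrist 0.19 c 583.8 343.6  48.0x4.4 ang -0.8 n357 x 0.5597933433238065 0.6077406695333669 y 0.34158332834144317 0.3460369371457732 z [0.2026 0.204  0.2053]
wrist 0.206 c 460.6 340.9  8.0x5.7 ang -1.0 n138 x 0.45654243564352
[... 514 characters left out ...]
 zmed 0.1994 312
scene pin y@.587 0.3450 slope -0.018 xmin 0.5619 zmed 0.1999 58
scene 0.13 c 463.1 333.2  86.2x46.1 ang -89.1 n433 x 0.4394988228924752 0.4861412067423512 y 0.2899987505853847 0.37599756841112986 z [0.1338 0.139  0.162 ]
scene 0.19 c 463.8 394.9  19.7x7.9 ang 88.0 n27 x 0.45986925480671126 0.4679706422625992 y 0.3850386072389172 0.4046217796654324 z [0.192 0.195 0.204]
scene 0.19 c 590.8 344.3  57.9x6.5 ang -2.6 n53 x 0.5618559300464675 0.6197613286969289 y 0.3398879531053032 0.3479295463316588 z [0.1976 0.2002 0.2031]
scene 0.206 c 462.4 401.6  42.0x10.4 ang 87.2 n89 x 0.45695067826009583 0.46858867542032945 y 0.38060697701836976 0.42240226127978325 z [0.2074 0.2128 0.2319]
```

Hole y .3472 against pin y .3474. Hole z is 3 mm high. Inserting.

Call:
{"op": "servo_tool", "data": {"plan": [[[0.004,0,0.02,0.0025,0.008],[0.004,0,0.04,0.0025,0.008],[0.004,0,0.06,0.0025,0.008],[0.004,-0.001,0.08,0.0025,0.008],[0.004,-0.001,0.095,0.0025,0.008],[0.004,-0.001,0.11,0.0025,0.008],[0.004,-0.001,0.12,0.0025,0.008],[0.004,-0.001,0.128,0.0025,0.008],[0.004,-0.001,0.128,0.0025,0.008],[0.004,-0.001,0.128,0.0025,0.008]]]}}

```text
time_s: 17.15
tool_pos: [0.5894, 0.3699, 0.2091]
tool_rot: [179.5, -0.4, 88.2]
force: [-1.3, 0.3, -1.5]
grip_width: 0.0077
```

```bash
python3 go.py; sed -i 's/\.40,\.62,\.24/.40,.63,.24/' held.py;python3 held.py|grep wrist
```

```text
t 17.1 p [0.5894 0.3699 0.2091] rot [179.47  -0.44  88.23] w 0.0077 F [-1.3  0.3 -1.5] q [  5.  37. -62.  76.  32.  85. -56.]
wrist pin y@.587 0.3991 slope 0.322 xmin 0.5767 zmed 0.2143 1071
wrist pin y@.587 0.3372 slope -0.044 xmin 0.5838 zmed 0.2145 90
wrist 0.13 c 575.4 359.4  25.2x15.5 ang 87.4 n491 x 0.5671115515926535 0.5835705636650074 y 0.3470782548188871 0.3719460551594558 z [0.1334 0.1405 0.1419]
wrist 0.13 c 593.7 290.3  7.1x1.6 ang 88.3 n21 x 0.5929084795895693 0.5945392603522291 y 0.28674699461141806 0.293798832433247 z [0.1402 0.1409 0.142 ]
wrist 0.13 c 603.3 358.4  25.0x16.0 ang 87.7 n492 x 0.59542994593714 0.6116512881346705 y 0.3456244137779657 0.37101563641431207 z [0.135  0.1408 0.1421]
wrist 0.19 c 590.4 417.5  7.3x0.3 ang -2.1 n45 x 0.5867489790523538 0.5940355311144792 y 0.4172162650379707 0.4176113534196133 z [0.1927 0.1987 0.206 ]
wrist 0.206 c 587.3 397.8  39.8x12.7 ang 88.1 n1567 x 0.580496986831429 0.594055866912978 y 0.37779760357585856 0.4176563017241454 z [0.2128 0.2148 0.2352]
wrist 0.206 c 587.7 337.3  7.5x6.0 ang -2.4 n135 x 0.5838438193011241 0.591447620753234 y 0.33424739571424283 0.3402978625105699 z [0.2135 0.2147 0.216 ]
wrist 0.206 c 588.4 357.6  10.8x7.9 ang 88.2 n360 x 0.5842994567186632 0.5923954157751661 y 0.3521700337740565 0.3628907077560305 z [0.2337 0.2347 0.2357]
```

Call:
{"op": "servo_tool", "data": {"plan": [[[0.004,0,0,0.002,0],[0.004,0,0,0.004,0],[0.004,0,0,0.006,0],[0.004,0,0,0.006,0],[0.004,0,0,0.006,0]]]}}

```text
time_s: 17.72
tool_pos: [0.5887, 0.3703, 0.2035]
tool_rot: [179.4, -0.4, 88.3]
force: [-0.4, -0.5, -0.8]
grip_width: 0.008
```

```bash
python3 go.py; python3 held.py|grep wrist|grep 0.206; python3 - <<'E'
import cv2,numpy as np
a=cv2.imread('pics/held_scene.png')[200:400,320:520];b=cv2.imread('pics/held_side.png')[200:440,140:380]
cv2.imwrite('pics/h3.png',np.hstack([cv2.resize(a,(400,400)),cv2.resize(b,(400,400))]))
E
```

```text
t 17.7 p [0.5887 0.3703 0.2035] rot [179.44  -0.43  88.32] w 0.008 F [-0.4 -0.5 -0.8] q [  5.  37. -62.  76.  32.  84. -56.]
wrist 0.206 c 587.0 337.5  7.5x6.1 ang -1.4 n135 x 0.5831759009280859 0.5907477480330158 y 0.33449029359029875 0.34051426331457063 z [0.208  0.2091 0.2102]
wrist 0.206 c 587.7 357.7  11.0x7.9 ang 87.8 n358 x 0.5835570816598888 0.591656398271965 y 0.35212243774154267 0.3632749608439457 z [0.2278 0.2291 0.2302]
wrist 0.206 c 588.9 398.2  39.6x7.8 ang 88.4 n1538 x 0.584507076745938 0.5932103481105296 y 0.3782943330560806 0.41798318076537805 z [0.2078 0.2092 0.2295]
```

View pics/h3.png

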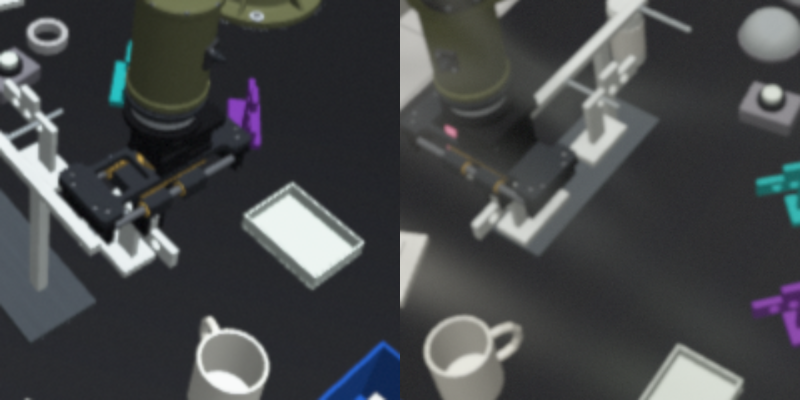

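No contact force appeared during insertion, and the crossbar spans the pin's position, so the pin must be in the hole. Releasing.

Call:
{"op": "servo_tool", "data": {"plan": [[[0.012,0,0,0,0],[0.014,0,0,0,0],[0.016,0,0,0,0],[0.018,0,0,0,0],[0.022,0,0,0,0],[0.026,0,0,0,0],[0.03,0,0,0,0],[0.03,0,0,0,0],[0.03,0,0,-0.01,0],[0.03,0,0,-0.03,0],[0.03,0,0,-0.05,0],[0.03,0,0,-0.08,0]]]}}

```text
time_s: 18.87
tool_pos: [0.5875, 0.3689, 0.2831]
tool_rot: [179.6, -0.3, 88.3]
force: [0.9, 0.8, -0.0]
grip_width: 0.0298
```

```bash
python3 go.py .47,.0,.27,12; python3 held.py|grep wrist
```

```text
t 18.9 p [0.5875 0.3689 0.2831] rot [179.57  -0.32  88.32] w 0.0298 F [ 0.9  0.8 -0. ] q [  4.  35. -63.  69.  31.  92. -54.]
.47,.0,.27,12 -> [-0.3721, -0.1066, 0.0131, 1.3320] n=10.7
wrist pin y@.587 0.3434 slope -0.024 xmin 0.5649 zmed 0.2040 490
wrist pin y@.587 0.3994 slope 0.764 xmin 0.5848 zmed 0.2093 610
wrist 0.13 c 573.4 308.3  17.0x14.0 ang -1.9 n233 x 0.5646568130248191 0.5821060822213342 y 0.30128288652647217 0.31537996550780323 z [0.1333 0.135  0.1364]
wrist 0.13 c 574.0 347.8  49.6x16.5 ang 88.0 n871 x 0.5655162095119893 0.5830395109396121 y 0.32314843040329905 0.3726231645393122 z [0.1334 0.135  0.1366]
wrist 0.13 c 600.3 307.6  15.0x13.8 ang -1.3 n207 x 0.5926866239449401 0.6079628912955447 y 0.3005816554716554 0.3144643930664115 z [0.1334 0.1349 0.1363]
wrist 0.13 c 601.8 347.6  48.7x15.3 ang 89.5 n789 x 0.5942262385085045 0.609677110705988 y 0.3231392529192341 0.37190993850086873 z [0.1336 0.1351 0.1365]
wrist 0.19 c 574.2 344.9  18.5x5.3 ang -0.0 n163 x 0.5649266736060431 0.5834208980576625 y 0.3422434642135983 0.3475688532141994 z [0.2003 0.2037 0.205 ]
wrist 0.19 c 600.5 344.2  17.0x5.8 ang -3.2 n157 x 0.5919096936070877 0.6089441147941439 y 0.3414116305176281 0.34739677671435315 z [0.2004 0.2036 0.2051]
wrist 0.19 c 628.3 342.9  4.0x2.9 ang -82.0 n20 x 0.6266206021699637 0.6298238530068484 y 0.3408722516042494 0.34497356002221646 z [0.2027 0.204  0.2053]
wrist 0.206 c 587.5 339.4  11.6x6.9 ang 88.4 n140 x 0.5839244027430621 0.5910611461135495 y 0.33357493694613805 0.3451393915203214 z [0.208  0.209  0.2102]
wrist 0.206 c 588.8 385.3  65.4x7.9 ang 88.1 n1148 x 0.5838901896674852 0.593641342440094 y 0.35261364306534115 0.4180041204960701 z [0.2082 0.2116 0.2302]
```

bracket3 hangs level on pin3 (flange z .135 along its whole length, pin visible on both sides). On to the bars.

Call:
{"op": "servo_tool", "data": {"plan": [[[0.05,-0.6,-0.1,0,1.54],[0.05,-0.6,-0.1,0,1.54],[0.05,-0.6,-0.1,0,1.54],[0.05,-0.6,-0.1,0,1.54],[0.05,-0.6,-0.1,0,1.54],[0.05,-0.6,-0.1,0,1.54],[0.05,-0.6,-0.1,0,1.54],[0.05,-0.6,-0.1,0,1.54],[0.05,-0.6,-0.1,0,1.54],[0.05,-0.6,-0.1,0,1.54],[0.05,-0.6,-0.1,0,1.54],[0.05,-0.6,-0.1,0,1.54]]]}}

```text
time_s: 20.02
tool_pos: [0.4902, -0.1229, 0.2799]
tool_rot: [-179.5, -0.8, 2.0]
force: [1.9, -0.5, -0.4]
grip_width: 0.0503
```

```bash
python3 go.py .47,-.23,.28,0
```

```text
t 20.0 p [ 0.4902 -0.1229  0.2799] rot [-179.48   -0.81    1.98] w 0.0503 F [ 1.9 -0.5 -0.4] q [ 61.   1. -49.  97.  -0.  82. -76.]
.47,-.23,.28,0 -> [-0.0239, 0.1063, -0.0001, 0.0345] n=2.6
```

Call:
{"op": "servo_tool", "data": {"plan": [[[0.05,-0.03,0.1,-0.05,0.03],[0.05,-0.03,0.1,-0.05,0.03],[0.05,-0.03,0.1,-0.05,0.03],[0.05,-0.03,0.1,-0.05,0.03],[0.05,-0.03,0.1,-0.05,0.03],[0.05,-0.03,0.1,-0.05,0.03],[0.05,-0.03,0.1,-0.05,0.03]]]}}

```text
time_s: 20.6
tool_pos: [0.4633, -0.2224, 0.3279]
tool_rot: [-179.4, -0.7, 0.4]
force: [-0.0, -0.1, 0.0]
grip_width: 0.0504
```

```bash
cat > bars.py <<'E'
from m2 import *
import sys
D0=[(.551,-.332),(.541,-.194)]
for n in sys.argv[1:] or("wrist","scene"):
  c=read_camera(n);P=pts(c).reshape(-1,3);save('b_'+n,c["image"])
  im=c["image"].reshape(-1,3).astype(int)
  wh=im.min(1)>(110 if n=='wrist' else 150)
  for lo,hi in((.009,.02),(.048,.075)):
   for t in comps(sel(P[wh],.33,.62,-.45,-.1,lo,hi),3):
    if len(t)<40:continue
    s=np.linalg.lstsq(np.c_[t[:,:2]-t[:,:2].mean(0),np.ones(len(t))],t[:,2],rcond=None)[0]
    print(n,lo,rect(t),'z',np.median(t[:,2]).round(4),'tilt deg',np.degrees(s[:2]).round(2))
  for x,y in D0:
    for _ in range(4):
        T=sel(P,x-.042,x+.042,y-.042,y+.042,.025,.055)
        if len(T)<30:break
        s=np.linalg.lstsq(np.c_[2*T[:,:2],np.ones(len(T))],(T**2).sum(1),rcond=None)[0];x,y=s[:2]
    if len(T)>30:print(n,'dome %.4f %.4f R %.4f top %.4f'%(x,y,np.sqrt(s[2]+x*x+y*y),T[:,2].max()),len(T))
E
python3 bars.py; python3 go.py
```

```text
wrist 0.009 c 387.8 -213.3  110.2x30.0 ang -16.4 n1454 z 0.0152 tilt deg [-0.11 -0.14]
wrist 0.009 c 426.4 -319.4  110.8x30.2 ang 14.8 n1564 z 0.0151 tilt deg [ 0.18 -0.87]
wrist 0.009 c 380.8 -111.9  31.8x9.5 ang 56.3 n72 z 0.0158 tilt deg [-25.35  23.96]
wrist 0.009 c 540.7 -193.6  100.6x100.6 ang 0.2 n532 z 0.0121 tilt deg [-0.03 -0.47]
wrist 0.009 c 549.5 -325.7  101.8x90.6 ang 6.3 n505 z 0.0134 tilt deg [-0.23  0.46]
wrist 0.048 c 539.9 -192.8  39.9x38.6 ang 86.1 n592 z 0.0497 tilt deg [ 0.1  -0.43]
wrist 0.048 c 549.6 -331.8  40.4x37.3 ang 51.2 n617 z 0.0496 tilt deg [-0.34 -0.03]
wrist dome 0.5499 -0.3319 R 0.0508 top 0.0532 3443
wrist dome 0.5406 -0.1937 R 0.0509 top 0.0532 3380
scene dome 0.5511 -0.3299 R 0.0472 top 0.0523 325
scene dome 0.5418 -0.1916 R 0.0476 top 0.0511 367
t 20.7 p [ 0.4633 -0.2225  0.3281] rot [-179.43   -0.75    0.43] w 0.05 F [-0.1  0.2 -0.7] q [ 66.   1. -43.  91.   0.  87. -67.]
```

View pics/b_wrist.png

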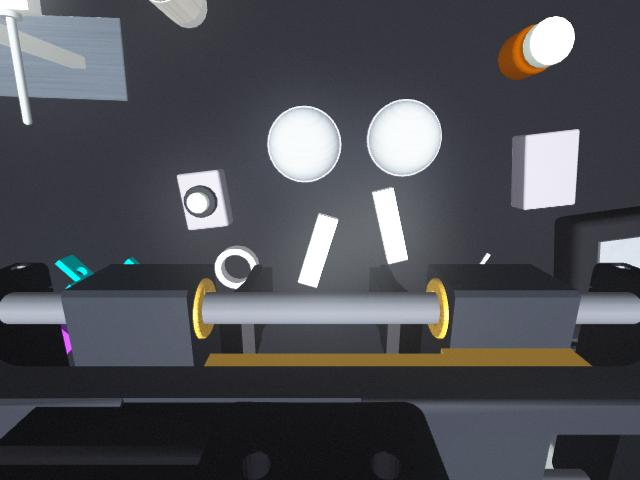

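The wrist view shows bar2 has been knocked: now at pixel (318,250), world (.388,-.213). bar1 is at (390,225) and the domes are at (304,144) and (404,137). I'll start with bar1.

Call:
{"op": "servo_tool", "data": {"plan": [[[0.05,-0.0376,0.0966,0.03,-0.12],[0.05,-0.0376,0.0966,0.07,-0.251],[0.05,-0.0376,0.0966,0.11,-0.251],[0.05,-0.0376,0.0966,0.15,-0.251],[0.05,-0.0376,0.0966,0.19,-0.251],[0.05,-0.0376,0.0966,0.22,-0.251],[0.05,-0.0376,0.0966,0.25,-0.251],[0.05,-0.0376,0.0966,0.25,-0.251],[0.05,-0.0376,0.0966,0.25,-0.251],[0.05,-0.0376,0.0966,0.25,-0.251]]]}}

```text
time_s: 21.53
tool_pos: [0.431, -0.3167, 0.0781]
tool_rot: [-179.7, -0.9, 14.9]
force: [0.3, 0.1, 0.0]
grip_width: 0.0504
```

```bash
python3 bars.py wrist; python3 go.py .4264,-.3194,.005,14.8
```

```text
wrist 0.009 c 381.2 -113.3  34.4x8.7 ang 46.4 n612 z 0.0146 tilt deg [1.27 2.1 ]
wrist 0.009 c 375.1 -333.3  29.2x4.1 ang -74.1 n156 z 0.0152 tilt deg [14.59  4.1 ]
wrist 0.009 c 413.2 -221.0  57.4x30.3 ang -16.5 n3040 z 0.0152 tilt deg [-0.47  0.87]
wrist 0.009 c 440.6 -315.8  81.4x30.0 ang 14.8 n4851 z 0.0152 tilt deg [-0.17 -0.04]
wrist 0.009 c 520.8 -208.5  102.6x53.6 ang -53.6 n2160 z 0.0135 tilt deg [-0.22 -1.27]
wrist 0.009 c 540.3 -329.7  102.3x82.7 ang 76.7 n1814 z 0.0125 tilt deg [-1.22  0.82]
wrist 0.048 c 533.1 -196.6  40.3x26.2 ang -75.3 n2827 z 0.0498 tilt deg [3.71 1.27]
wrist 0.048 c 549.8 -331.9  40.1x39.1 ang 57.2 n3717 z 0.0496 tilt deg [-0.    0.03]
wrist dome 0.5501 -0.3321 R 0.0509 top 0.0534 17776
wrist dome 0.5410 -0.1936 R 0.0511 top 0.0532 13160
t 21.6 p [ 0.4318 -0.3175  0.0792] rot [-179.82   -1.     14.88] w 0.0502 F [-0.2 -0.8  0.7] q [ 69.  15. -38. 108.  10.  60. -49.]
.4264,-.3194,.005,14.8 -> [-0.0057, 0.0005, 0.0742, 0.0014] n=1.8
```

Call:
{"op": "servo_tool", "data": {"plan": [[[0.05,-0.0055,0.0005,0.03,0],[0.05,-0.0055,0.0005,0.055,0],[0.05,-0.0055,0.0005,0.07,0],[0.05,-0.0055,0.0005,0.075,0],[0.05,-0.0055,0.0005,0.075,0],[0.05,-0.0055,0.0005,0.075,0]]]}}

```text
time_s: 22.08
tool_pos: [0.4295, -0.3198, 0.0063]
tool_rot: [-180.0, -1.1, 14.9]
force: [-0.1, 0.6, -0.0]
grip_width: 0.0502
```

Call:
{"op": "servo_tool", "data": {"plan": [[[0.02,0,0,0,0],[0.02,0,0,0,0],[0.02,0,0,0,0],[0.02,0,0,0,0],[0.02,0,0,0,0],[0.02,0,0,0,0],[0.02,0,0,0,0],[0.02,0,0,0,0],[0.02,0,0,0,0],[0.02,0,0,0,0]]], "force": 25}}

```text
time_s: 22.92
tool_pos: [0.4299, -0.3202, 0.007]
tool_rot: [180.0, -1.1, 14.9]
force: [-0.8, 0.1, 6.6]
grip_width: 0.0294
```

Call:
{"op": "servo_tool", "data": {"plan": [[[0.02,0,0,-0.02,0],[0.02,0,0,-0.05,0],[0.02,0,0,-0.08,0],[0.02,0,0,-0.08,0],[0.02,0,0,-0.08,0],[0.02,0,0,-0.08,0]]]}}

```text
time_s: 23.42
tool_pos: [0.4274, -0.3202, 0.086]
tool_rot: [-180.0, -1.1, 14.9]
force: [0.1, 1.4, -1.5]
grip_width: 0.0294
```

```bash
python3 go.py; cat > hb.py <<'E'
from m2 import *
o=readout.get_obs();p=np.array(o["tool_pos"]);yw=np.radians(o["tool_rot"][2])
c=read_camera("wrist");P=pts(c).reshape(-1,3);save('hb',c["image"])
wh=c["image"].reshape(-1,3).min(1)>100
z0=p[2]
t=sel(P[wh],p[0]-.1,p[0]+.1,p[1]-.1,p[1]+.1,z0+.003,z0+.025)
L=max(comps(t,3),key=len)
m=L[:,:2].mean(0)
def frame(t):
    d=t[:,:2]-p[:2];return np.c_[d@[np.cos(yw),np.sin(yw)],d@[np.sin(yw),-np.cos(yw)],t[:,2]]
F=frame(L);(cx,cy),(w,h),a=cv2.minAreaRect((F[:,:2]*1000).astype(np.float32))
if w<h:w,h,a=h,w,a-90
a0=np.radians(a);end=np.array([cx,cy])+w/2*np.array([np.cos(a0),np.sin(a0)]);ctr=(end-55*np.array([np.cos(a0),np.sin(a0)]))/1000
s=np.linalg.lstsq(np.c_[F[:,:2],np.ones(len(F))],F[:,2],rcond=None)[0]
cw=p[:2]+ctr[0]*np.array([np.cos(yw),np.sin(yw)])+ctr[1]*np.array([np.sin(yw),-np.cos(yw)])
print('vis %.1fx%.1f ang(tool) %.2f ctr tool'%(w,h,a),ctr.round(4),'ctr world',cw.round(4),'top z @ctr %.4f'%(s[:2]@ctr+s[2]),'tilt',np.degrees(s[:2]).round(2))
E
python3 hb.py
```

```text
t 23.4 p [ 0.4274 -0.3202  0.086 ] rot [-179.97   -1.06   14.87] w 0.0294 F [ 0.1  1.4 -1.5] q [ 69.  14. -39. 108.   9.  60. -48.]
vis 53.6x30.1 ang(tool) 0.41 ctr tool [-0.0027 -0.0019] ctr world [ 0.4243 -0.3191] top z @ctr 0.0943 tilt [-0.33 -0.19]
```

Call:
{"op": "servo_tool", "data": {"plan": [[[0.02,0.035,0.013,0,0],[0.02,0.07,0.026,0,0],[0.02,0.1,0.038,0,0],[0.02,0.1183,0.045,0,0],[0.02,0.1183,0.045,0,0],[0.02,0.1183,0.045,0,0],[0.02,0.1183,0.045,0,0],[0.02,0.1183,0.045,0,0]]]}}

```text
time_s: 24.13
tool_pos: [0.5511, -0.3331, 0.0864]
tool_rot: [-179.8, -0.9, 14.8]
force: [-0.1, -1.1, -1.9]
grip_width: 0.0296
```

```bash
python3 go.py; python3 hb.py; python3 bars.py wrist scene | grep dome
```

```text
t 24.1 p [ 0.5511 -0.3331  0.0864] rot [-179.84   -0.9    14.83] w 0.0296 F [-0.1 -1.1 -1.9] q [ 58.  27. -37.  92.  17.  66. -58.]
vis 53.3x32.5 ang(tool) -0.01 ctr tool [-0.0029 -0.001 ] ctr world [ 0.5481 -0.3329] top z @ctr 0.0945 tilt [-0.45 -0.31]
wrist dome 0.5498 -0.3320 R 0.0508 top 0.0485 3418
wrist dome 0.5405 -0.1936 R 0.0510 top 0.0528 12338
scene dome 0.5509 -0.3287 R 0.0472 top 0.0509 323
scene dome 0.5417 -0.1915 R 0.0475 top 0.0510 372
```

View pics/hb.png

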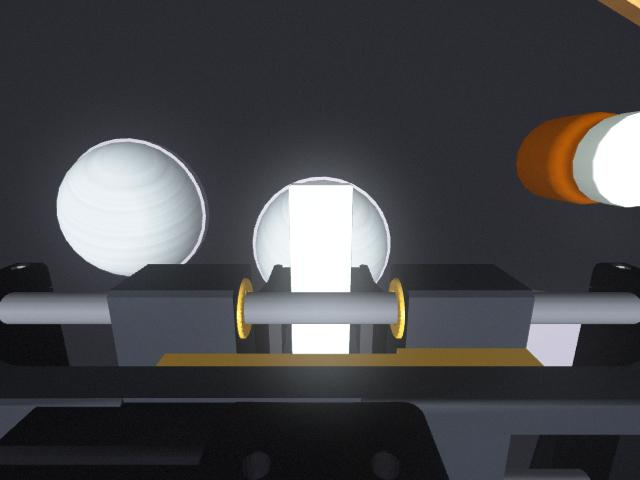

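Call:
{"op": "servo_tool", "data": {"plan": [[[0.02,0.0018,0.0005,0.01,0],[0.02,0.0018,0.0005,0.02,0],[0.02,0.0018,0.0005,0.026,0],[0.02,0.0018,0.0005,0.0275,0],[0.02,0.0018,0.0005,0.0275,0],[0.02,0.0018,0.0005,0.0275,0],[0.02,0.0018,0.0005,0.0275,0]]]}}

```text
time_s: 24.87
tool_pos: [0.5545, -0.3334, 0.0603]
tool_rot: [-179.9, -1.0, 14.8]
force: [-0.0, 1.1, -1.3]
grip_width: 0.0295
```

```bash
python3 go.py; python3 hb.py; python3 bars.py wrist | grep dome
```

```text
t 24.9 p [ 0.5545 -0.3334  0.0603] rot [-179.94   -1.01   14.83] w 0.0295 F [-0.   1.1 -1.3] q [ 57.  29. -37.  93.  18.  63. -59.]
vis 53.4x47.5 ang(tool) 1.11 ctr tool [-0.0026 -0.0019] ctr world [ 0.5515 -0.3323] top z @ctr 0.0686 tilt [-0.48 -0.  ]
wrist dome 0.5499 -0.3320 R 0.0507 top 0.0479 3941
wrist dome 0.5404 -0.1936 R 0.0510 top 0.0532 15059
```

Call:
{"op": "servo_tool", "data": {"plan": [[[0.02,-0.0015,-0.0007,0.002,0],[0.02,-0.0015,-0.0007,0.0025,0],[0.02,-0.0015,-0.0007,0.0025,0],[0.02,-0.0015,-0.0007,0.0025,0],[0.02,-0.0015,-0.0007,0.0025,0]]]}}

```text
time_s: 25.38
tool_pos: [0.553, -0.3332, 0.058]
tool_rot: [-180.0, -1.0, 14.8]
force: [0.5, -0.4, -1.2]
grip_width: 0.0298
```

```bash
python3 go.py; python3 hb.py; python3 bars.py wrist | grep dome
```

```text
t 25.4 p [ 0.553  -0.3332  0.058 ] rot [-179.96   -1.02   14.82] w 0.0298 F [ 0.5 -0.4 -1.2] q [ 58.  29. -37.  94.  18.  63. -59.]
vis 53.5x41.3 ang(tool) 0.03 ctr tool [-0.0028  0.0015] ctr world [ 0.5506 -0.3354] top z @ctr 0.0663 tilt [-0.54  0.31]
wrist dome 0.5499 -0.3320 R 0.0508 top 0.0483 4179
wrist dome 0.5404 -0.1935 R 0.0510 top 0.0528 15566
```

Bar centre (.5498,-.3321) against dome (.5499,-.3320). Touching down and releasing.

Call:
{"op": "servo_tool", "data": {"plan": [[[0.02,0,0,0.0007,0],[0.02,0,0,0.0014,0],[0.02,0,0,0.0014,0],[0.02,0,0,0.0014,0]]]}}

```text
time_s: 25.82
tool_pos: [0.5532, -0.3332, 0.057]
tool_rot: [-180.0, -1.0, 14.8]
force: [-0.4, -0.1, 1.4]
grip_width: 0.0296
```

```bash
python3 go.py
```

```text
t 25.8 p [ 0.5532 -0.3332  0.057 ] rot [-179.98   -1.03   14.82] w 0.0296 F [-0.4 -0.1  1.4] q [ 58.  29. -37.  94.  18.  63. -59.]
```

Call:
{"op": "servo_tool", "data": {"plan": [[[0.031,0,0,0,0],[0.032,0,0,0,0],[0.034,0,0,0,0],[0.036,0,0,0,0],[0.04,0,0,0,0],[0.045,0,0,0,0],[0.05,0,0,0,0],[0.055,0,0,0,0],[0.055,0,0,0,0],[0.055,0,0,0,0]]]}}

```text
time_s: 26.65
tool_pos: [0.5532, -0.3333, 0.057]
tool_rot: [-180.0, -1.0, 14.8]
force: [-0.3, -0.5, -0.6]
grip_width: 0.0544
```

Call:
{"op": "servo_tool", "data": {"plan": [[[0.055,0,0,-0.02,0],[0.055,0,0,-0.06,0],[0.055,0,0,-0.1,0],[0.055,0,0,-0.14,0],[0.055,0,0,-0.16,0],[0.055,0,0,-0.16,0]]]}}

```text
time_s: 27.15
tool_pos: [0.5534, -0.3351, 0.2237]
tool_rot: [179.6, -1.4, 14.8]
force: [0.8, 0.4, 0.6]
grip_width: 0.0549
```

```bash
python3 bars.py; python3 go.py .3878,-.2133,.2,-16.4 .45,-.2133,.2,-16.4
```

```text
wrist 0.009 c 438.6 -233.8  16.0x10.2 ang -75.4 n100 z 0.0148 tilt deg [-25.77   5.51]
wrist 0.009 c 543.2 -198.8  102.2x91.4 ang 26.7 n804 z 0.0131 tilt deg [ 1.06 -1.49]
wrist 0.009 c 541.5 -298.7  95.2x33.1 ang 14.5 n297 z 0.011 tilt deg [ 1.29 -2.  ]
wrist 0.009 c 559.1 -364.8  95.0x32.5 ang 15.5 n278 z 0.0119 tilt deg [-0.12  3.03]
wrist 0.048 c 549.7 -331.2  109.9x40.0 ang 12.3 n3361 z 0.0651 tilt deg [-0.05 -0.67]
wrist 0.048 c 541.1 -193.8  40.4x39.9 ang 18.6 n975 z 0.0497 tilt deg [-0.24  0.05]
wrist dome 0.5500 -0.3319 R 0.0508 top 0.0502 2513
wrist dome 0.5406 -0.1936 R 0.0510 top 0.0535 5066
scene dome 0.5521 -0.3336 R 0.0506 top 0.0549 227
scene dome 0.5422 -0.1914 R 0.0476 top 0.0502 374
t 27.2 p [ 0.5508 -0.3342  0.2179] rot [179.93  -1.09  14.83] w 0.0548 F [-0.4  0.2 -0.3] q [ 60.  22. -39.  84.  13.  78. -55.]
.3878,-.2133,.2,-16.4 -> [-0.1267, -0.1586, 0.0179, 0.5450] n=4.9
.45,-.2133,.2,-16.4 -> [-0.0665, -0.1427, 0.0179, 0.5450] n=4.4
```

View pics/b_wrist.png

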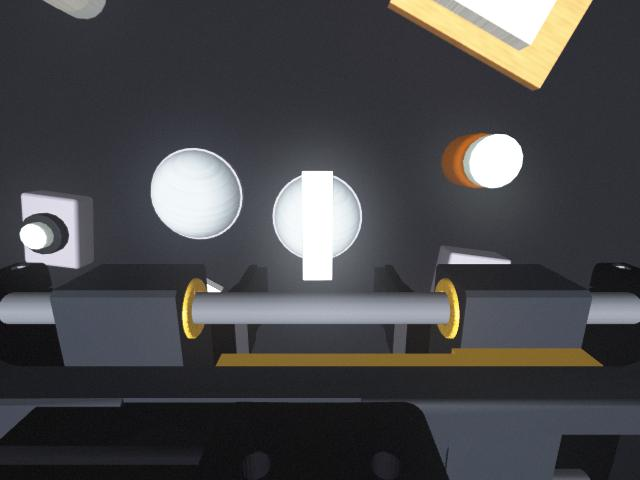

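bar1 sits level on dome1, at pixel (317,225) (tilt under 0.7°). Next is bar2.

Call:
{"op": "servo_tool", "data": {"plan": [[[0.05,-0.122,-0.156,0.018,0.545],[0.05,-0.122,-0.156,0.018,0.545],[0.05,-0.122,-0.156,0.018,0.545],[0.05,-0.122,-0.156,0.018,0.545],[0.05,-0.122,-0.156,0.018,0.545],[0.05,-0.122,-0.156,0.018,0.545],[0.05,-0.122,-0.156,0.05,0.545],[0.05,-0.122,-0.156,0.08,0.545],[0.05,-0.122,-0.156,0.11,0.545],[0.05,-0.122,-0.156,0.13,0.545],[0.05,-0.122,-0.156,0.13,0.545],[0.05,-0.122,-0.156,0.13,0.545]]]}}

```text
time_s: 28.25
tool_pos: [0.3943, -0.2132, 0.0839]
tool_rot: [-179.4, -0.8, -16.4]
force: [1.0, 0.8, -0.2]
grip_width: 0.0502
```

```bash
python3 bars.py wrist; python3 go.py .3926,-.2144,.006,-16.4
```

```text
wrist 0.009 c 400.2 -217.3  83.7x29.9 ang -17.0 n4734 z 0.0152 tilt deg [-0.16  0.16]
wrist 0.009 c 520.2 -193.7  102.6x62.3 ang 89.7 n1900 z 0.0133 tilt deg [-1.03 -0.65]
wrist 0.009 c 513.1 -313.3  79.4x20.1 ang 64.3 n1669 z 0.0139 tilt deg [ 3.92 -2.28]
wrist 0.048 c 497.4 -336.5  25.0x12.2 ang 64.8 n861 z 0.0639 tilt deg [-13.44 -24.58]
wrist 0.048 c 534.9 -192.5  40.8x29.3 ang 73.3 n3067 z 0.0498 tilt deg [ 2.45 -0.35]
wrist dome 0.5488 -0.3317 R 0.0497 top 0.0536 1668
wrist dome 0.5410 -0.1939 R 0.0510 top 0.0531 13348
t 28.3 p [ 0.3955 -0.214   0.0854] rot [-179.44   -0.93  -16.39] w 0.05 F [-0.1 -0.9  0.3] q [ 65.   2. -40. 119.   1.  58. -81.]
.3926,-.2144,.006,-16.4 -> [-0.0027, 0.0012, 0.0794, 0.0002] n=1.9
```

Call:
{"op": "servo_tool", "data": {"plan": [[[0.05,-0.003,0.003,0.03,0.01],[0.05,-0.003,0.003,0.055,0.01],[0.05,-0.003,0.003,0.07,0.01],[0.05,-0.003,0.003,0.08,0.01],[0.05,-0.003,0.003,0.08,0.01],[0.05,-0.003,0.003,0.08,0.01]]]}}

```text
time_s: 28.8
tool_pos: [0.3941, -0.2161, 0.0062]
tool_rot: [-179.4, -1.0, -17.0]
force: [-0.6, 0.3, 0.6]
grip_width: 0.0499
```

Call:
{"op": "servo_tool", "data": {"plan": [[[0.02,0,0,0,0],[0.02,0,0,0,0],[0.02,0,0,0,0],[0.02,0,0,0,0],[0.02,0,0,0,0],[0.02,0,0,0,0],[0.02,0,0,0,0],[0.02,0,0,0,0],[0.02,0,0,0,0],[0.02,0,0,0,0]]], "force": 25}}

```text
time_s: 29.63
tool_pos: [0.3946, -0.2166, 0.0069]
tool_rot: [-179.5, -1.0, -17.0]
force: [-1.4, 0.2, 5.9]
grip_width: 0.0298
```

Call:
{"op": "servo_tool", "data": {"plan": [[[0.02,0,0,-0.02,0],[0.02,0,0,-0.05,0],[0.02,0,0,-0.08,0],[0.02,0,0,-0.08,0],[0.02,0,0,-0.08,0],[0.02,0,0,-0.08,0]]]}}

```text
time_s: 30.13
tool_pos: [0.3922, -0.2166, 0.0861]
tool_rot: [-179.5, -1.0, -17.0]
force: [-0.7, 0.9, -1.0]
grip_width: 0.0294
```

```bash
python3 go.py; python3 hb.py; python3 bars.py wrist | grep dome
```

```text
t 30.1 p [ 0.3922 -0.2166  0.0861] rot [-179.48   -0.97  -16.97] w 0.0294 F [-0.7  0.9 -1. ] q [ 66.   2. -40. 119.   1.  58. -81.]
vis 49.4x31.3 ang(tool) -0.55 ctr tool [-0.0075 -0.0015] ctr world [ 0.3854 -0.213 ] top z @ctr 0.0946 tilt [-0.37 -0.21]
wrist dome 0.5487 -0.3315 R 0.0495 top 0.0367 1469
wrist dome 0.5409 -0.1938 R 0.0510 top 0.0531 13137
```

Call:
{"op": "servo_tool", "data": {"plan": [[[0.02,0.036,-0.016,0,0],[0.02,0.072,-0.032,0,0],[0.02,0.108,-0.048,0,0],[0.02,0.13,-0.058,0,0],[0.02,0.143,-0.0637,0.01,0],[0.02,0.143,-0.0637,0.02,0],[0.02,0.143,-0.0637,0.025,0],[0.02,0.143,-0.0637,0.025,0],[0.02,0.143,-0.0637,0.025,0],[0.02,0.143,-0.0637,0.025,0]]]}}

```text
time_s: 31.07
tool_pos: [0.5465, -0.1975, 0.0633]
tool_rot: [-179.5, -0.9, -17.0]
force: [-0.5, 0.0, -1.0]
grip_width: 0.0295
```

```bash
python3 hb.py; python3 bars.py wrist | grep dome;  python3 go.py .5476,-.1975,.058,-17
```

```text
vis 49.4x30.1 ang(tool) -0.18 ctr tool [-0.0075 -0.0015] ctr world [ 0.5399 -0.1938] top z @ctr 0.0716 tilt [-0.4  -0.18]
wrist dome 0.5508 -0.3340 R 0.0523 top 0.0550 7697
wrist dome 0.5404 -0.1937 R 0.0508 top 0.0481 3596
t 31.2 p [ 0.5472 -0.1975  0.0639] rot [-179.47   -0.93  -17.01] w 0.0294 F [-0.4  0.5 -1.7] q [  52.   22.  -41.  103.   16.   60. -102.]
.5476,-.1975,.058,-17 -> [0.0004, -0.0001, 0.0059, -0.0001] n=0.1
```

Call:
{"op": "servo_tool", "data": {"plan": [[[0.02,-0.0005,0,0.002,0],[0.02,-0.0005,0,0.004,0],[0.02,-0.0005,0,0.0055,0],[0.02,-0.0005,0,0.0055,0],[0.02,-0.0005,0,0.0055,0],[0.02,-0.0005,0,0.0055,0]]]}}

```text
time_s: 31.67
tool_pos: [0.5469, -0.1973, 0.0584]
tool_rot: [-179.5, -0.9, -17.0]
force: [-1.1, 0.4, -1.0]
grip_width: 0.0295
```

```bash
python3 hb.py; python3 bars.py wrist | grep dome;  python3 go.py .5473,-.1975,.057,-17
```

```text
vis 49.6x30.1 ang(tool) -0.34 ctr tool [-0.0075 -0.0014] ctr world [ 0.5401 -0.1937] top z @ctr 0.0668 tilt [-0.36 -0.19]
wrist dome 0.5510 -0.3349 R 0.0528 top 0.0550 8007
wrist dome 0.5405 -0.1938 R 0.0507 top 0.0481 3774
t 31.8 p [ 0.5469 -0.1972  0.0584] rot [-179.47   -0.94  -17.  ] w 0.0297 F [-0.4 -0.4 -1.2] q [  52.   23.  -41.  103.   16.   60. -102.]
.5473,-.1975,.057,-17 -> [0.0004, 0.0001, 0.0014, -0.0000] n=0.0
```

Call:
{"op": "servo_tool", "data": {"plan": [[[0.02,0.0003,0.0001,0.001,0],[0.02,0.0003,0.0001,0.002,0],[0.02,0.0003,0.0001,0.002,0],[0.02,0.0003,0.0001,0.002,0]]]}}

```text
time_s: 32.1
tool_pos: [0.5475, -0.1975, 0.0568]
tool_rot: [-179.5, -1.0, -17.0]
force: [-1.6, 0.4, 2.1]
grip_width: 0.0295
```

Call:
{"op": "servo_tool", "data": {"plan": [[[0.031,0,0,0,0],[0.032,0,0,0,0],[0.034,0,0,0,0],[0.036,0,0,0,0],[0.04,0,0,0,0],[0.045,0,0,0,0],[0.05,0,0,0,0],[0.055,0,0,0,0],[0.055,0,0,0,0],[0.055,0,0,0,0]]]}}

```text
time_s: 32.93
tool_pos: [0.5475, -0.1975, 0.0569]
tool_rot: [-179.5, -1.0, -17.0]
force: [-0.5, -0.0, 0.1]
grip_width: 0.054
```

Call:
{"op": "servo_tool", "data": {"plan": [[[0.055,0,0,-0.02,0],[0.055,0,0,-0.06,0],[0.055,0,0,-0.1,0],[0.055,0,0,-0.14,0],[0.055,0,0,-0.16,0],[0.055,0,0,-0.16,0],[0.055,0,0,-0.16,0],[0.055,0,0,-0.16,0]]]}}

```text
time_s: 33.6
tool_pos: [0.5437, -0.1981, 0.2157]
tool_rot: [-179.5, -0.9, -17.0]
force: [0.4, 0.7, -0.4]
grip_width: 0.055
```

```bash
python3 bars.py wrist|grep -v 0.009; python3 go.py; python3 - <<'E'
from m2 import *
c=read_camera("wrist");P=pts(c).reshape(-1,3)
for t in comps(sel(P,.41,.53,-.12,.03,.031,.062),3):print(rect(t),t[:,2].max(),np.median(t[:,2]))
for t in comps(sel(P,.41,.53,-.12,.03,.042,.062),3):print('hi',rect(t),t[:,2].max(),np.median(t[:,2]))
E
```

```text
wrist 0.048 c 541.0 -193.1  109.3x39.4 ang -17.0 n3531 z 0.0651 tilt deg [-0.33  0.59]
wrist 0.048 c 548.8 -328.5  110.3x38.0 ang 14.8 n4384 z 0.065 tilt deg [ 1.67 -7.04]
wrist dome 0.5501 -0.3318 R 0.0509 top 0.0550 2778
wrist dome 0.5405 -0.1937 R 0.0508 top 0.0500 2613
t 33.6 p [ 0.5435 -0.198   0.2151] rot [-179.46   -0.8   -17.  ] w 0.0551 F [0.3 0.2 0.2] q [ 56.  14. -44.  94.   9.  76. -97.]
c 499.4 -64.5  26.3x10.1 ang -85.7 n90 0.033342233395715515 0.03161661271134003
```

View pics/b_wrist.png

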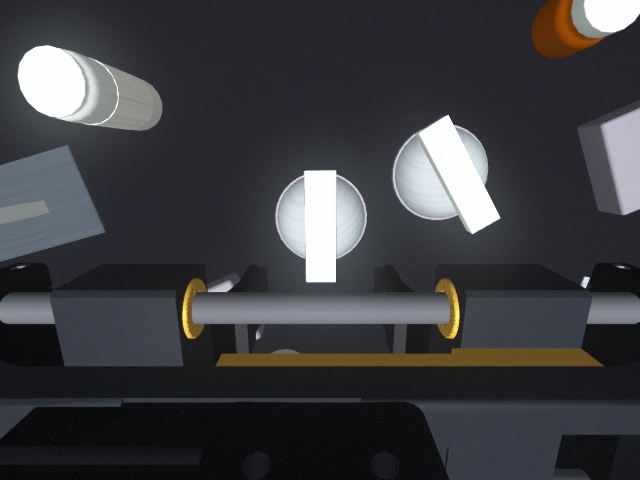

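Both bars rest level on their domes, at pixels (320,225) and (457,175). Now I'll locate the button.

Call:
{"op": "servo_tool", "data": {"plan": [[[0.0,-0.035,-0.022,0,0],[0,-0.07,-0.045,0,0],[0,-0.1,-0.066,0,0],[0,-0.13,-0.086,0,0],[0,-0.149,-0.099,0,0],[0,-0.149,-0.099,0,0],[0,-0.149,-0.099,0,0],[0,-0.149,-0.099,0,0],[0,-0.149,-0.099,0,0],[0,-0.149,-0.099,0,0],[0,-0.149,-0.099,0,0],[0,-0.149,-0.099,0,0]]]}}

```text
time_s: 34.7
tool_pos: [0.43, -0.06, 0.2136]
tool_rot: [-179.4, -0.7, -17.0]
force: [0.2, -0.5, 0.1]
grip_width: 0.0005
```

```bash
python3 - <<'E'
from m2 import *
for n in("wrist","scene"):
  c=read_camera(n);P=pts(c).reshape(-1,3)
  wh=c["image"].reshape(-1,3).min(1)>(140 if n=='wrist' else 130)
  for t in comps(sel(P[wh],.41,.53,-.12,.03,.038,.07),3):print(n,rect(t),np.percentile(t[:,2],[50,90,100]))
  wh=c["image"].reshape(-1,3).min(1)>110
  for t in comps(sel(P[wh],.45,.65,-.4,-.12,.0615,.075),3):
    s=np.linalg.lstsq(np.c_[t[:,:2]-t[:,:2].mean(0),np.ones(len(t))],t[:,2],rcond=None)[0];print(n,'bar',rect(t),np.degrees(s[:2]).round(2),np.median(t[:,2]))
E
python3 go.py
```

```text
wrist c 463.6 -52.7  28.5x28.1 ang -17.9 n653 [0.0529 0.0541 0.0556]
wrist bar c 534.6 -192.2  97.8x30.9 ang -16.7 n4492 [-0.49 -0.12] 0.06505245116054884
wrist bar c 523.9 -338.5  57.5x32.8 ang 16.0 n2437 [ 0.12 -1.12] 0.06494177534771123
scene c 462.9 -55.2  24.0x15.3 ang -31.7 n27 [0.0484 0.0515 0.0524]
t 34.8 p [ 0.43   -0.0598  0.2137] rot [-179.41   -0.76  -17.02] w 0.0004 F [ 0.  -0.2  0.8] q [ 58. -10. -47. 112.  -8.  75. -94.]
```

Call:
{"op": "servo_tool", "data": {"plan": [[[0,0.03,-0.015,0.01,0],[0,0.03,-0.015,0.04,0],[0,0.03,-0.015,0.07,0],[0,0.03,-0.015,0.1,0],[0,0.03,-0.015,0.125,0],[0,0.03,-0.015,0.145,0],[0,0.03,-0.015,0.145,0],[0,0.03,-0.015,0.145,0],[0,0.03,-0.015,0.145,0]]]}}

```text
time_s: 35.55
tool_pos: [0.4664, -0.0534, 0.0704]
tool_rot: [-179.4, -0.9, -17.0]
force: [0.9, 0.4, 0.3]
grip_width: 0.0004
```

```bash
python3 go.py; python3 - <<'E'
from m2 import *
c=read_camera("scene");s=read_camera("side")
P=pts(c).reshape(-1,3);wh=c["image"].reshape(-1,3).min(1)>110
for t in comps(sel(P[wh],.54,.615,.1,.45,.125,.145),4):
  s_=np.linalg.lstsq(np.c_[t[:,:2]-t[:,:2].mean(0),np.ones(len(t))],t[:,2],rcond=None)[0];print('flange',rect(t),np.degrees(s_[:2]).round(1))
a=c["image"][150:350,220:420];b=s["image"][150:390,160:460]
save('chk',np.hstack([cv2.resize(a,(400,400)),cv2.resize(b,(400,400))]))
E
```

```text
t 35.5 p [ 0.4664 -0.0534  0.0704] rot [-179.39   -0.85  -17.02] w 0.0004 F [0.9 0.4 0.3] q [  54.    8.  -53.  117.    7.   57. -109.]
flange c 586.2 295.2  44.5x17.2 ang -3.8 n97 [1.1 2. ]
flange c 585.0 197.0  73.2x38.2 ang 88.4 n264 [ 0.6 -0.7]
flange c 589.0 341.4  62.6x45.7 ang -89.9 n352 [-0.3  0. ]
```

View pics/chk.png

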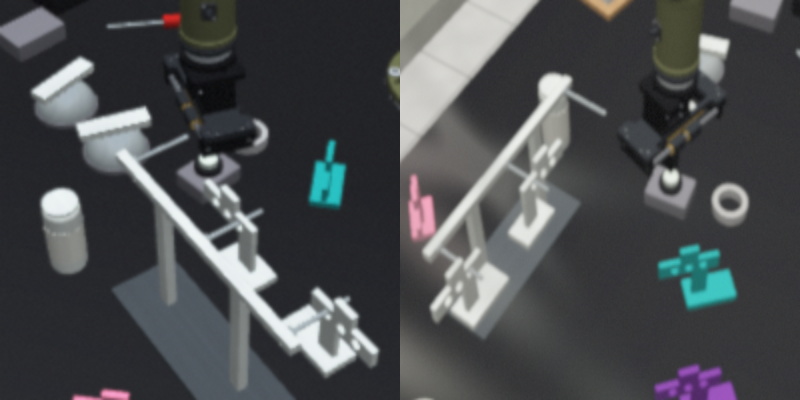

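Both brackets and both bars are in place and level, and the fingertips are above the button. Pressing.

Call:
{"op": "servo_tool", "data": {"plan": [[[0,-0.002,0,0.01,0],[0,-0.002,0,0.015,0],[0,-0.002,0,0.018,0],[0,-0.002,0,0.021,0],[0,-0.002,0,0.023,0],[0,-0.002,0,0.025,0],[0,-0.002,0,0.0265,0],[0,-0.002,0,0.0265,0],[0,-0.002,0,0.0265,0]]]}}

```text
time_s: 36.4
tool_pos: [0.4649, -0.0532, 0.0461]
tool_rot: [-179.6, -0.8, -17.0]
force: [-10.2, -1.0, 22.9]
grip_width: 0.0002
```

Call:
{"op": "servo_tool", "data": {"plan": [[[0,0,0,-0.02,0],[0,0,0,-0.06,0],[0,0,0,-0.1,0],[0,-0.04,-0.01,-0.14,0],[0,-0.04,-0.01,-0.16,0],[0,-0.04,-0.01,-0.16,0],[0,-0.04,-0.01,-0.16,0],[0,-0.04,-0.01,-0.16,0],[0,-0.04,-0.01,-0.16,0]]]}}

```text
time_s: 37.15
tool_pos: [0.4266, -0.0325, 0.2043]
tool_rot: [-179.5, -0.7, -17.0]
force: [-0.1, 0.2, -0.1]
grip_width: 0.0004
```

```bash
python3 go.py; python3 - <<'E'
from m2 import *
c=read_camera("wrist");P=pts(c).reshape(-1,3);im=c["image"].reshape(-1,3)
d=np.hypot(P[:,0]-.4636,P[:,1]+.0527)
for a in range(0,40,2):
  k=(d>=a/1000)&(d<(a+2)/1000);k&=P[:,2]>.005
  if k.sum()>3:print(a,k.sum(),np.median(P[k,2]).round(4),np.percentile(P[k,2],90).round(4),np.median(im[k].min(1)))
wh=im.min(1)>110
for t in comps(sel(P[wh],.45,.65,-.4,-.12,.0615,.075),3):
    s=np.linalg.lstsq(np.c_[t[:,:2]-t[:,:2].mean(0),np.ones(len(t))],t[:,2],rcond=None)[0];print('bar',rect(t),np.degrees(s[:2]).round(2),np.median(t[:,2]))
c=read_camera("scene");P=pts(c).reshape(-1,3);wh=c["image"].reshape(-1,3).min(1)>110
for t in comps(sel(P[wh],.54,.615,.1,.45,.125,.145),4):
  s_=np.linalg.lstsq(np.c_[t[:,:2]-t[:,:2].mean(0),np.ones(len(t))],t[:,2],rcond=None)[0];print('flange',rect(t),np.degrees(s_[:2]).round(1))
s=read_camera("side");a=c["image"][150:350,220:420];b=s["image"][150:390,160:460]
save('fin',np.hstack([cv2.resize(a,(400,400)),cv2.resize(b,(400,400))]))
E
```

```text
t 37.1 p [ 0.4266 -0.0325  0.2043] rot [-179.53   -0.69  -17.04] w 0.0004 F [-0.1  0.2 -0.1] q [ 59. -12. -51. 113. -10.  74. -96.]
0 14 0.053 0.0535 255.0
2 42 0.0532 0.0542 255.0
4 683 0.2901 0.2979 49.0
6 1043 0.2953 0.2998 62.0
8 991 0.2979 0.3 89.0
10 1073 0.2987 0.3001 90.0
12 1377 0.2985 0.3 90.0
14 1832 0.2966 0.2999 88.0
16 4868 0.3112 0.3254 39.0
18 8110 0.3136 0.3253 37.0
20 5431 0.3055 0.3235 46.0
22 4850 0.3057 0.3233 46.0
24 4490 0.3091 0.3227 49.0
26 4181 0.3104 0.3227 50.0
28 4151 0.312 0.3231 51.0
30 3757 0.3093 0.3191 63.0
32 3796 0.3098 0.3216 48.0
34 4292 0.3106 0.325 39.0
36 3852 0.3133 0.3262 40.0
38 3839 0.3132 0.3259 41.0
bar c 527.6 -189.9  83.2x30.8 ang -16.6 n4157 [-0.49 -0.37] 0.06508900811732227
bar c 524.0 -323.5  14.7x3.4 ang 15.6 n70 [5.52 3.34] 0.0629263308860788
flange c 585.2 296.1  43.9x17.1 ang -1.8 n97 [1.7 0.7]
flange c 584.8 197.7  72.1x38.0 ang 88.0 n265 [ 0.1 -1. ]
flange c 588.2 341.8  62.8x45.7 ang 88.8 n351 [-0.1  0.1]
```

View pics/fin.png

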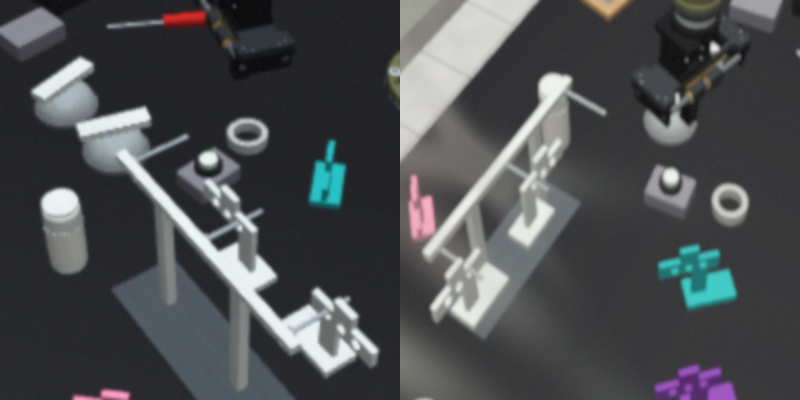

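```bash
python3 - <<'E'
from m2 import *
for n in("wrist","scene","side"):
  c=read_camera(n);P=pts(c).reshape(-1,3);im=c["image"].reshape(-1,3)
  T=sel(np.c_[P,im.min(1)],.42,.51,-.1,0,.02,.06)
  dk=T[(T[:,3]<60)&(np.hypot(T[:,0]-.4636,T[:,1]+.0527)<.022)]
  w=T[T[:,3]>140]; w=w[w[:,2]>.036]
  print(n,'dark z',len(dk),np.percentile(dk[:,2],[5,50,95]).round(4) if len(dk) else '','white z',len(w),np.percentile(w[:,2],[5,50,95]).round(4) if len(w) else '')
E
```

```text
wrist dark z 0  white z 733 [0.0432 0.0529 0.0543]
scene dark z 42 [0.0341 0.0388 0.0418] white z 47 [0.0459 0.0499 0.0528]
side dark z 30 [0.0345 0.0409 0.0453] white z 105 [0.042  0.0524 0.0565]
```

The dark collar tops out at about .042, and the press stopped at .046 with 23 N, so the button reached its own stop. Handing in.

```bash
python3 -c "
from cell import env
print(env.sign_off())"
```

```text
the job is handed in; nothing more can be done
None
```

I loaded the whole batch, pressed the start button, and handed the job in at about 37 s of the 200 s allowed.

- **Brackets:** bracket1 hangs on pin2 by its y = -24 hole and bracket3 hangs on pin3 by its y = +24 hole. bracket2 was not on the bench. Close up, their flanges measured level to within about 0.6°. The coarser scene camera gave about 1° or less after the press, apart from one small flange patch (up to about 2°).
- **Bars:** bar1 is balanced on dome1 and bar2 on dome2. bar2 had been knocked about 5 cm, so I measured it again before picking it up. Before the press both read within about 1° of level. Afterwards bar2 still did. bar1 was mostly hidden from the wrist camera, but the pictures show it unchanged.
- **Start button:** I pressed it about 6 mm, ending at 23 N, after checking that everything was in place. The collar around the button sits lower than where the press stopped, so the force came from the button's own stop. I judged full travel from height and force, since the button's travel cannot be read directly.
- **Misses:** my first grasp of bracket1 closed on nothing because I lifted before the fingers had shut. The bracket was not disturbed. The side camera's depth was 2–4 mm off from the others, so I relied on the wrist camera for fitting and placing.

I did not touch the look-alikes or the other things on the bench.

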